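# Empty the block pail into the storage bin

## Robot

A 6-joint arm with a two-finger parallel gripper is mounted at the origin on the work surface. World frame = base frame: x ahead of the robot, y to its left, z up, the work surface at z = 0. Lengths are in mm, angles in rad, forces in N, time in s.
With the tool pointing down it reaches from about 300 to 850 mm from the base axis. Payload 4.2 kg.
Tool frame: the origin (TCP) lies at the very end of the fingers, on their centre line; the grasp point (between the pads) lies 19 mm behind it; x points along the fingers, y is the direction in which the jaws open and shut, and the axes are right-handed (so a half turn about x gives the same grasp; the last joint's range is limited). The gripper opens to 91 mm and grips with 3 to 60 N. Pads are 32 mm wide; open, the fingers measure 118 mm over their backs; the gripper's body (76 mm by 178 mm) begins 60 mm behind the grasp point.
Start: joints at [-1.297, 0.32, 1.565, -0, 1.257, -0.02], TCP at [166.518, -550.377, 213.976] pointing down, gripper open.
Joint ranges: [-3.11, 3.11], [-0.84, 2.01], [0.21, 2.61], [-1.34, 4.49], [0.05, 2.63], [-2.56, 2.56]. Speed limits (rad/s): [2.57, 2.57, 3.14, 3.14, 3.14, 3.14].

## Interface

Orientations are given as a 3x3 rotation matrix whose columns are the frame's x, y, z axes.
In Python, from plant import readout, imaging, robot gives the robot as it stands. The module is installed in compiled form; this text tells all that it offers.
- The arm moves only by the tool carry_out, never from a script. Its arguments are lists of equal length, an entry for each row: "linear": the shift along the tool's x, y, z in mm, a list of three; "angular": the turn, a rotation vector about the tool's x, y, z in degrees, a list of three. A call has 1 to 5 rows; each row is the pose to reach, as a shift and turn from the pose measured when the call began, along the tool's axes at that moment; what a row does not reach only later rows make up. A row lasts 1/12 s, in which the tool goes at most 41.7 mm and 7.16 degrees, less where a joint would pass 70% of its speed; a pose out of reach is approached as far as the arm can. A call with a gripper value outside its range is refused whole. "grip" is the opening in per cent of the stroke, from 0 (shut) to 100 (fully open), set as the call begins (left out, the last holds). The fingers move at their own pace and stop on an object; "squeeze" is the grip in N (left out, the last holds). Time passes only in rows, so rows that repeat a pose let the fingers close. It gives the time, the measured TCP pose, the force and the opening at its end, in the units of the state.
- readout.get_state(): the state, without advancing time (a new reading comes with each control period).
- imaging.camera(name): name is "side" or "top" or "wrist"; returns the picture (400x640x3 uint8, red, green, blue); there is no depth.
- imaging.camera_model(name): a dict with "intrinsics" (3x3 intrinsics, pixels), "pose" (4x4, takes a point from camera to world coordinates). Camera axes: x right, y up, looking along -z (the intrinsics and any distortion apply to the point x, -y, -z); pixel columns grow to the right and rows downward; lengths in mm; the calibration is good to about 2 mm. A picture is of the moment at which its call begins: read the wrist's pose just before it. camera_model takes no time and is no camera call; for the wrist camera it gives the pose at the moment of the call.
- robot.close_job(): hands the job in, once; it reports no verdict.
The state is a dict: "time": time; "qpos": joint angles; "dq": joint speeds; "effort": joint torques, N m; "ee_pos": TCP position; "tcp_rot": TCP orientation; "contact_force": force on the tool from outside, world axes, zero at the start; "torque": the same for the moment, N m; "width": opening from 0.0 (shut) to 1.0 (fully open).
Only numpy, scipy, OpenCV 4.12 (cv2) and the standard library are available. Lean on these libraries where they do the work, as an engineer would, in place of code of your own. Each camera call takes 0.05 s, during which the arm holds its last target.

## Task

Lift the block pail by its bail and stand it upright on the low wooden stand beside the storage bin, and let go. Then take it by the wooden grip on its bottom rim and tip it over towards the bin so that all three wooden blocks end up in the bin. Finally set the empty pail down, without dropping it, on the desk or the stand, clear of the bin (it may lie on its side), and leave the other things on the desk alone.

Things in the scene. Friction and masses are not known exactly. Their poses are not given: they have to be found in the camera images.
- pail: Square sheet-metal block pail with a bail, open at the top; about 0.45 kg empty plus 0.16 kg of blocks. Origin: centre of its underside; z points up through the mouth, x is parallel to both the bail's grip and the bottom grip, +y points to the side with the bottom grip. Outside 110 mm along x; along y 100 mm at the underside, flaring to 124 mm at the mouth; 140 mm high; walls 4 mm, rolled rim 8 mm thick. It stands on the desk at the start, holding the three blocks upright.
- pail_mid (a point): Centre of the pail, 70 mm above its underside; same axes as the pail.
- pail_mouth (a point): Centre of the pail's mouth, 140 mm above its underside; same axes as the pail.
- bail: The pail's bail (carrying handle), a steel wire loop hinged to the middle of the pail's two x sides. Origin: on the hinge line, above the pail's centre, 128 mm above its underside; x along the hinge line, z towards the bail's grip. It folds from upright towards the bottom grip's side only (+y; up to 0.7 rad at the start; a stop keeps it off the other side) and stays where it leans, its light friction giving way when lifted.
- bail_grip (a point): Centre of the bail's round wooden grip, 85 mm from the hinge line: 20 mm diameter, 74 mm long, lying along the pail's x axis. About 73 mm above the mouth when the bail is upright.
- tip_grip: The wooden grip on the pail's bottom rim: a roller of 20 mm diameter and 66 mm length lying along the pail's x axis, turning freely on a wire held out by two short arms (at x = -40 and +40 mm). Origin: its centre, 92 mm from the pail's centre towards the pail's +y (42 mm outside the wall's foot), 13 mm above the pail's underside. The roller's own turn about x means nothing.
- tip_grip_mid (a point): Centre of the bottom grip, the same point as its body's origin. The pail swings freely when it is lifted by this grip, and hangs with its mouth some 30 to 40 degrees below level, the lowest point of the mouth about 205 mm under the grip (the loose bail may hang lower).
- stand: Low wooden block fixed to the desk, 160 mm (x) by 120 mm (y) by 60 mm high. Origin: centre of its underside on the desk. The bin adjoins it on its -y side. A pail centred on it with its bottom grip on the +y side has the grip overhanging the stand's edge by 32 mm (to the grip's centre).
- stand_top (a point): Centre of the stand's top face, 60 mm above the desk; same axes as the stand.
- bin: Open shallow plastic storage bin, fixed beside the stand (4 mm apart): 240 mm (x) by 220 mm (y) by 60 mm high, walls and floor 5 mm. Origin: centre of its underside, 174 mm from the stand's centre towards the stand's -y; same axes as the stand.
- block_bar_mid (a point): Centre of the square wooden block, 35 x 35 x 70 mm, long axis z.
- block_round_mid (a point): Centre of the round wooden block, 36 mm diameter, 68 mm long, long axis z.
- block_flat_mid (a point): Centre of the flat wooden block, 75 x 28 x 62 mm.
- pen_cup: Bystander: green ceramic pen cup, 80 mm wide and 95 mm high, with pens up to 180 mm. Origin: centre of its underside.
- glass_cube: Bystander: clear glass cube, 60 mm. Origin: centre of its underside.
- pencil_case: Bystander: grey fabric-covered pencil case, 55 x 190 x 35 mm, long along its y. Origin: centre of its underside.
Not all that is in view belongs to the job. There is more than one size of the pail; the one meant has the size given above. What is shaped like the part that bears block_flat_mid but purple is not meant.

How it is judged (in metres and radians):
On the way, in this order (a step that is already met when the one before it is completed fails the run):
1. The pail is lifted clear of the desk by its bail (contact force between the fingers and bail above 0.5 N and height (world z) of pail above 0.025 m), for 0.1 s.
2. The pail, its blocks still in it, stands upright on the stand and has been let go (x of pail in the frame of stand between -0.065 and 0.065 m and y of pail in the frame of stand between -0.05 and 0.05 m and z of pail in the frame of stand between 0.05 and 0.07 m and angle between pail's own z axis and vertical below 0.1 rad and contact force between the fingers and pail below 0.2 N and distance between each of block_bar_mid, block_round_mid, block_flat_mid and pail_mid below 0.08 m), for 0.3 s.
3. Held by the bottom grip, the pail is tipped mouth downwards over the bin (contact force between the fingers and tip_grip above 0.5 N and angle between pail's own z axis and vertical above 1.75 rad and x of pail_mouth in the frame of bin between -0.13 and 0.13 m and y of pail_mouth in the frame of bin between -0.13 and 0.13 m), for 0.1 s.
At the end, for the whole second after the job is handed in: All three blocks lie in the bin (centres within its walls and less than 90 mm above the desk), out of the pail; the pail is at rest on the desk or the stand, any way up, its centre less than 170 mm above the desk, not touching the bin (x of block_bar_mid in the frame of bin between -0.12 and 0.12 m and y of block_bar_mid in the frame of bin between -0.11 and 0.11 m and z of block_bar_mid in the frame of bin between 0 and 0.09 m and distance between each of block_bar_mid, block_round_mid, block_flat_mid and pail_mid above 0.09 m and x of block_round_mid in the frame of bin between -0.12 and 0.12 m and y of block_round_mid in the frame of bin between -0.11 and 0.11 m and z of block_round_mid in the frame of bin between 0 and 0.09 m and x of block_flat_mid in the frame of bin between -0.12 and 0.12 m and y of block_flat_mid in the frame of bin between -0.11 and 0.11 m and z of block_flat_mid in the frame of bin between 0 and 0.09 m and contact force between pail and bin below 0.2 N and height (world z) of pail_mid below 0.17 m and linear speed of pail below 0.03 m/s and angular speed of pail below 0.2 rad/s).
It fails at once if The pail is dropped (it moves faster than 1.4 m/s) (linear speed of pail above 1.4 m/s).
It fails at once if A bystander (pen cup, glass cube, pencil case) is moved by more than 40 mm (distance of any of pen_cup, glass_cube, pencil_case from where it was at the start of the episode above 0.04 m).
It also fails if it takes over 72 s, if anything falls off the work surface, if the arm or the gripper's body presses on something with over 40 N, if the wrist force passes 120 N, or if a joint passes its speed limit or range.

## Working session

There is one attempt and no reset: what is moved stays moved. The work goes in short steps, Python scripts to look and compute and a tool call to move; the robot and the scene stay as the last step left them, time stands still between calls to the robot, and variables do not carry over. Pictures are saved under pics/ and viewed, and the job is handed in when it is done.

Besides the shell and the picture viewer there is one more tool, called after "Call:" as a command line: name --argument value ..., lists and objects as JSON in quotes. carry_out: Moves the arm, as the interface text tells. Its arguments: {"type":"object","properties":{"linear":{"type":"array","items":{"type":"array","items":{"type":"number"}}},"angular":{"type":"array","items":{"type":"array","items":{"type":"number"}}},"grip":{"type":"number"},"squeeze":{"type":"number"}},"required":["linear","angular"]}

```bash
mkdir -p pics; cat > h.py <<'E'
import numpy as np, cv2
from plant import readout, imaging, robot
def snap(n,f):
    m=imaging.camera_model(n); im=imaging.camera(n)
    cv2.imwrite('pics/'+f+'.png',im[:,:,::-1]); 
    np.savez('pics/'+f+'.npz',K=m['intrinsics'],P=m['pose'],im=im)
    return im,m
def ray(f,uv):
    d=np.load('pics/'+f+'.npz');K=d['K'];P=d['P']
    v=np.linalg.inv(K)@[uv[0],uv[1],1]; v=np.array([v[0],-v[1],-v[2]])
    return P[:3,3],P[:3,:3]@v
def onz(f,uv,z):
    o,v=ray(f,uv); return o+v*(z-o[2])/v[2]
def tri(*a):
    A=np.zeros((3,3));b=np.zeros(3);L=[]
    for f,uv in a:
        o,v=ray(f,uv);v=v/np.linalg.norm(v);M=np.eye(3)-np.outer(v,v);A+=M;b+=M@o;L.append((o,M))
    p=np.linalg.solve(A,b); return p.round(1),[round(float(np.linalg.norm(M@(p-o))),1) for o,M in L]
def proj(f,p):
    d=np.load('pics/'+f+'.npz');K=d['K'];P=d['P']
    c=P[:3,:3].T@(np.array(p)-P[:3,3]); q=K@np.array([c[0],-c[1],-c[2]]); return (q[:2]/q[2]).round(1)
def state():
    s=readout.get_state()
    for k in ['time','ee_pos','tcp_rot','contact_force','width','qpos']: print(k,np.round(s[k],3).tolist())
    return s
E
python3 - <<'E'
from h import *
s=state(); print(s.keys())
for n in ['side','top','wrist']:
    im,m=snap(n,n+'0'); print(n,m['intrinsics'],np.round(m['pose'],3),m.keys())
E
```

```text
time 0.0
ee_pos [166.388, -549.877, 213.103]
tcp_rot [[-0.001, 0.29, -0.957], [0.002, -0.957, -0.29], [-1.0, -0.002, -0.0]]
contact_force [0.333, -0.147, -0.028]
width 1.003
qpos [-1.297, 0.32, 1.566, -0.0, 1.257, -0.02]
dict_keys(['time', 'qpos', 'dq', 'effort', 'ee_pos', 'tcp_rot', 'contact_force', 'torque', 'width'])
side [[407.68801694   0.         320.21181387]
 [  0.         407.68801694 202.74903748]
 [  0.           0.           1.        ]] [[-9.96000e-01  4.40000e-02 -8.00000e-02  3.94337e+02]
 [-8.90000e-02 -6.64000e-01  7.43000e-01  7.94955e+02]
 [-2.10000e-02  7.47000e-01  6.65000e-01  8.79505e+02]
 [ 0.00000e+00  0.00000e+00  0.00000e+00  1.00000e+00]] dict_keys(['intrinsics', 'pose'])
top [[486.13100377   0.         323.05313205]
 [  0.         486.13100377 196.03271191]
 [  0.           0.           1.        ]] [[ 2.80000e-02  9.84000e-01 -1.76000e-01  2.12881e+02]
 [-9.99000e-01  3.10000e-02  1.30000e-02  3.98300e+00]
 [ 1.80000e-02  1.76000e-01  9.84000e-01  1.51843e+03]
 [ 0.00000e+00  0.00000e+00  0.00000e+00  1.00000e+00]] dict_keys(['intrinsics', 'pose'])
wrist [[287.39094386   0.         319.91678473]
 [  0.         287.39094386 202.68206464]
 [  0.           0.           1.        ]] [[ 2.91000e-01  9.24000e-01  2.48000e-01  2.36352e+02]
 [-9.57000e-01  2.82000e-01  7.50000e-02 -5.29622e+02]
 [-0.00000e+00 -2.59000e-01  9.66000e-01  3.83521e+02]
 [ 0.00000e+00  0.00000e+00  0.00000e+00  1.00000e+00]] dict_keys(['intrinsics', 'pose'])
```

View pics/side0.png

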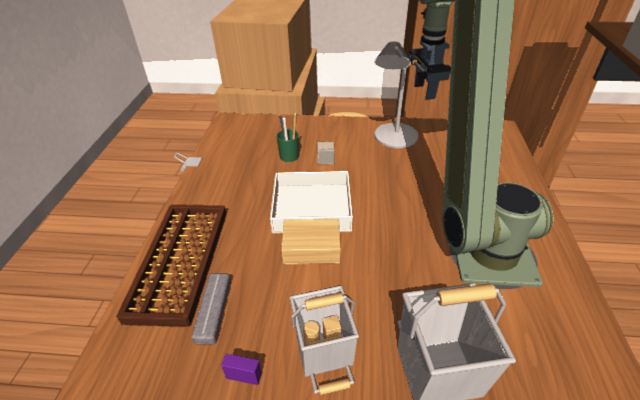

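View pics/top0.png

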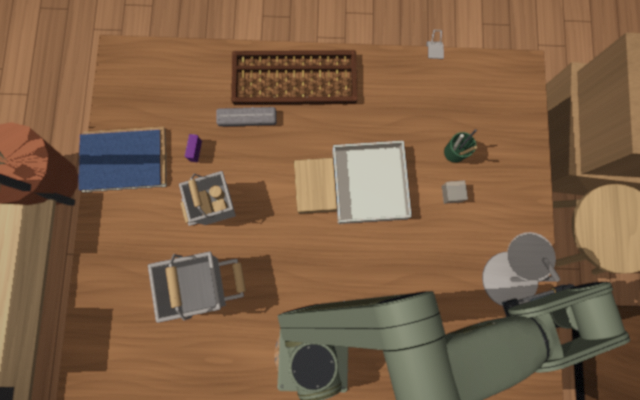

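View pics/wrist0.png

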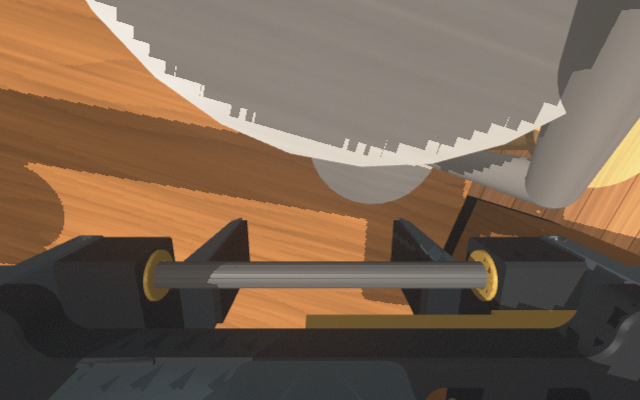

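Candidates are the small pail (side ≈ (325,330), top ≈ (207,199)) and the large pail (side ≈ (455,340), top ≈ (185,287)). The small one holds the blocks and looks about 120 mm across. I'll confirm this in enlarged crops.

```bash
python3 - <<'E'
from h import *
a=cv2.imread('pics/side0.png')[270:400,270:400]; b=cv2.imread('pics/top0.png')[155:240,165:250]
a=cv2.resize(a,(400,400),interpolation=2); b=cv2.resize(b,(400,400),interpolation=2)
cv2.imwrite('pics/crop0.png',np.hstack([a,b]))
a=cv2.imread('pics/side0.png')[155:275,255:365]; b=cv2.imread('pics/top0.png')[130:230,285:420]
a=cv2.resize(a,(400,436),interpolation=2); b=cv2.resize(b,(400,296),interpolation=2);b=np.vstack([b,np.zeros((140,400,3),np.uint8)])
cv2.imwrite('pics/crop1.png',np.hstack([a,b]))
E
```

```text
(no output)
```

View pics/crop0.png

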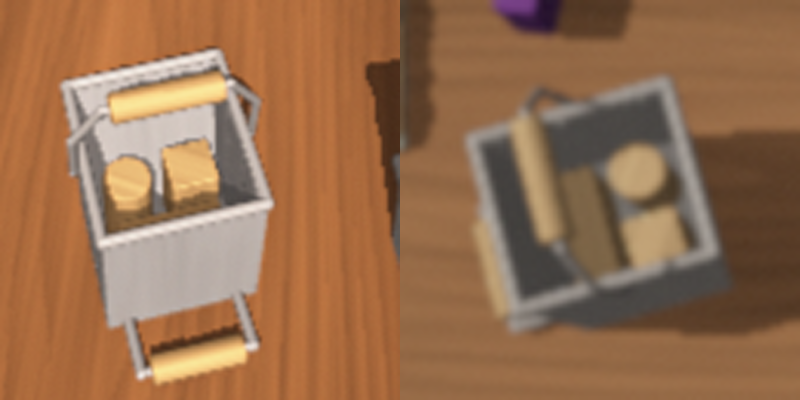

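View pics/crop1.png

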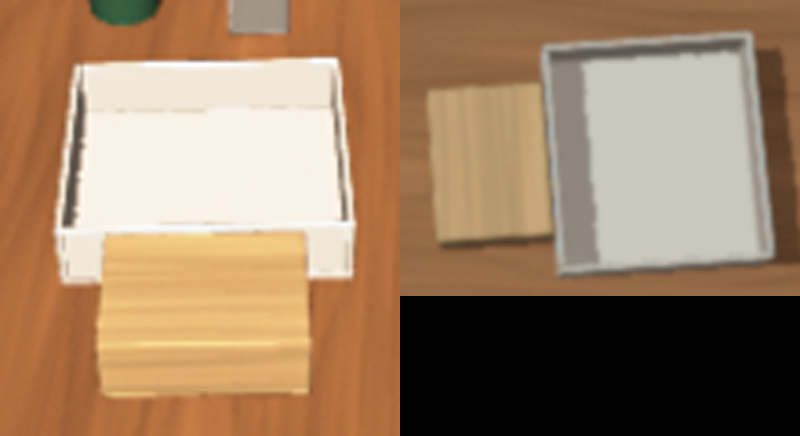

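The small pail holds the three blocks, has a bail grip at side ≈ (325,302) / top ≈ (195,193), and has its bottom grip towards the camera at side ≈ (334,386). I'll triangulate it next.

```bash
python3 - <<'E'
from h import *
S=lambda u,v:('side0',(270+(u+.5)/3.077-.5,270+(v+.5)/3.077-.5)); T=lambda u,v:('top0',(165+(u+.5)/4.706-.5,155+(v+.5)/4.706-.5))
S1=lambda u,v:('side0',(255+u/3.636,155+v/3.636)); T1=lambda u,v:('top0',(285+u/2.963,130+v/2.963))
for n,a,b in [('bail+x',(113,107),(128,118)),('bail-x',(225,91),(150,240)),('bailc',(168,98),(140,179)),('tipc',(198,358),(90,267)),
 ('+x-y',(65,84),(268,80)),('-x-y',(220,52),(318,258)),('-x+y',(270,204),(112,322)),('+x+y',(102,244),(70,138))]: print(n,tri(S(*a),T(*b)))
print('tip z13',onz(*S(198,358),13),onz(*T(90,267),13))
for n,a,b in [('st+x+y',(100,343),(28,92)),('st-x+y',(308,340),(37,243)),('st+x-y',(104,234),(141,84)),('st-x-y',(304,232),(151,235)),
('b+x-y',(80,66),(350,36)),('b-x-y',(338,62),(370,258)),('b-x+y',(353,228),(158,270)),('b+x+y',(58,230),(145,48))]: print(n,tri(S1(*a),T1(*b)))
E
```

```text
bail+x (array([477.5, 346.1, 215.5]), [2.4, 2.4])
bail-x (array([407.6, 328.5, 214.4]), [1.5, 1.5])
bailc (array([442.9, 336.7, 214.8]), [1.5, 1.5])
tipc (array([418. , 413.2,  25.4]), [0.5, 0.5])
+x-y (array([520.5, 281.3, 143.2]), [0.8, 0.8])
-x-y (array([412.4, 244.4, 140.9]), [0.2, 0.2])
-x+y (array([371.8, 364.4, 144.3]), [2.7, 2.7])
+x+y (array([480.1, 399.2, 143.6]), [1.0, 1.0])
tip z13 [417.85062408 407.75686494  13.        ] [420.13039316 416.58280025  13.        ]
st+x+y (array([578.4,  76.2,  63.3]), [1.2, 1.2])
st-x+y (array([423.4,  60.9,  60.8]), [1.4, 1.4])
st+x-y (array([592.8, -41.1,  60.4]), [0.1, 0.1])
st-x-y (array([434.1, -55.3,  59.2]), [0.1, 0.1])
b+x-y (array([ 651. , -260. ,   58.6]), [1.4, 1.4])
b-x-y (array([ 416.5, -280.3,   58.5]), [0.7, 0.7])
b-x+y (array([396.8, -63.1,  59. ]), [1.4, 1.4])
b+x+y (array([631.4, -44.4,  59.4]), [0.6, 0.6])
```

```bash
python3 - <<'E'
from h import *
print('lamp head',tri(('side0',(393,55)),('top0',(531,256))))
print('lamp base',onz('side0',(397,134),5),onz('top0',(510,279),5))
print('bigbail',tri(('side0',(468,294)),('top0',(173,286))))
print('pens',tri(('side0',(284,119)),('top0',(475,132))),'glass',onz('top0',(455,191),50))
E
```

```text
lamp head (array([ 288.9, -511.3,  359.5]), [1.2, 1.2])
lamp base [ 233.58950425 -608.85816676    5.        ] [ 241.10107624 -600.49947196    5.        ]
bigbail (array([192.7, 353.7, 288.9]), [2.6, 2.6])
pens (array([ 655.9, -455.2,  150.3]), [6.7, 6.7]) glass [ 503.89746196 -422.18524754   50.        ]
```

Call:
carry_out --linear '[[0,-30,15],[0,-60,20],[0,-95,20],[0,-130,20],[0,-165,20]]' --angular '[[0,0,0],[0,0,0],[0,0,0],[0,0,0],[0,0,0]]'

```text
time: 0.57
ee_pos: [98.9, -396.1, 213.0]
tcp_rot: [[-0.001, 0.289, -0.957], [0.002, -0.957, -0.289], [-1.0, -0.002, -0.0]]
contact_force: [-0.9, -0.2, 0.2]
width: 0.998
```

Call:
carry_out --linear '[[-12,-25,-31],[-23,-51,-63],[-35,-76,-95],[-47,-102,-127],[-58,-127,-159]]' --angular '[[0,0,0],[0,0,0],[0,0,0],[0,0,0],[0,0,0]]'

```text
time: 0.98
ee_pos: [212.1, -230.2, 270.8]
tcp_rot: [[-0.0, 0.288, -0.958], [0.002, -0.958, -0.288], [-1.0, -0.002, -0.001]]
contact_force: [1.5, -1.6, 0.8]
width: 1.004
```

```bash
python3 -c "
from h import *
state()"
```

```text
time 0.983
ee_pos [212.123, -230.205, 270.803]
tcp_rot [[-0.0, 0.288, -0.958], [0.002, -0.958, -0.288], [-1.0, -0.002, -0.001]]
contact_force [1.518, -1.581, 0.825]
width 1.004
qpos [-0.864, -0.148, 1.947, 0.001, 1.343, 0.414]
```

Call:
carry_out --linear '[[-12,-25,-31],[-23,-51,-63],[-35,-76,-95],[-47,-102,-127],[-58,-127,-159]]' --angular '[[0,0,0],[0,0,0],[0,0,0],[0,0,0],[0,0,0]]'

```text
time: 1.4
ee_pos: [325.4, -64.8, 328.6]
tcp_rot: [[0.001, 0.288, -0.958], [0.001, -0.958, -0.288], [-1.0, -0.001, -0.001]]
contact_force: [1.6, -1.5, -0.4]
width: 0.997
```

```bash
python3 -c "
from h import *
state()"
```

```text
time 1.4
ee_pos [325.377, -64.838, 328.632]
tcp_rot [[0.001, 0.288, -0.958], [0.001, -0.958, -0.288], [-1.0, -0.001, -0.001]]
contact_force [1.595, -1.546, -0.424]
width 0.997
qpos [-0.233, -0.139, 1.798, 0.001, 1.481, 1.046]
```

Call:
carry_out --linear '[[0,-35,-23],[0,-70,-46],[0,-105,-69],[0,-140,-92],[0,-175,-115]]' --angular '[[0,0,0],[0,0,0],[0,0,0],[0,0,0],[0,0,0]]'

```text
time: 1.82
ee_pos: [384.0, 135.1, 328.9]
tcp_rot: [[0.001, 0.289, -0.957], [0.001, -0.957, -0.289], [-1.0, -0.001, -0.002]]
contact_force: [1.9, -0.2, 0.7]
width: 1.001
```

```bash
python3 -c "
from h import *
state()"
```

```text
time 1.817
ee_pos [383.985, 135.148, 328.922]
tcp_rot [[0.001, 0.289, -0.957], [0.001, -0.957, -0.289], [-1.0, -0.001, -0.002]]
contact_force [1.885, -0.202, 0.718]
width 1.001
qpos [0.31, -0.01, 1.683, 0.001, 1.467, 1.587]
```

Call:
carry_out --linear '[[0,-35,-23],[0,-70,-46],[0,-105,-69],[0,-140,-92],[0,-175,-115]]' --angular '[[0,0,0],[0,0,0],[0,0,0],[0,0,0],[0,0,0]]'

```text
time: 2.23
ee_pos: [442.5, 335.0, 328.9]
tcp_rot: [[0.001, 0.29, -0.957], [0.001, -0.957, -0.29], [-1.0, -0.0, -0.001]]
contact_force: [0.8, -1.5, 0.2]
width: 1.001
```

```bash
python3 -c "
from h import *
snap('wrist','w1');state()"
```

```text
time 2.283
ee_pos [444.688, 342.11, 326.935]
tcp_rot [[0.001, 0.293, -0.956], [0.007, -0.956, -0.293], [-1.0, -0.006, -0.003]]
contact_force [3.261, 6.892, 0.303]
width 0.999
qpos [0.632, 0.247, 1.387, 0.005, 1.503, 1.906]
```

View pics/w1.png

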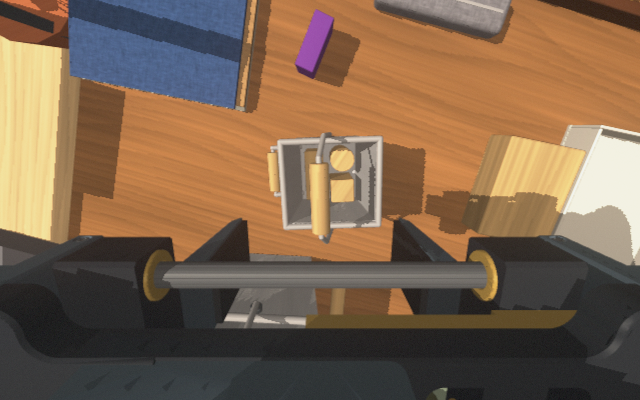

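The wrist view shows the bail grip from about (318,163) to (320,237), and the bottom grip at about (273,172). I'll triangulate these across the three views and fit the arm kinematics from the logged states.

```bash
cat > kin.py <<'E'
import numpy as np
from scipy.optimize import least_squares
from scipy.spatial.transform import Rotation as R
Q=[[-1.297,.32,1.566,0,1.257,-.02],[-.864,-.148,1.947,.001,1.343,.414],[-.233,-.139,1.798,.001,1.481,1.046],[.31,-.01,1.683,.001,1.467,1.587]]
X=[[166.4,-549.9,213.1],[212.1,-230.2,270.8],[325.4,-64.8,328.6],[384,135.1,328.9]]
def fk(q,p,s4=1,s6=1):
    a1,d1,a2,a3,d4,L=p
    Rz=R.from_euler('z',q[0]).as_matrix()
    Ry=lambda t:R.from_euler('y',t).as_matrix(); Z=lambda t:R.from_euler('z',t).as_matrix()
    A=Rz@Ry(q[1]); B=A@Ry(q[2]); C=B@Z(s4*q[3]); D=C@Ry(q[4]); E=D@Z(s6*q[5])
    pos=Rz@[a1,0,d1]+A@[0,0,a2]+B@[a3,0,d4]+E@[0,0,L]
    # tool x = E z ; at q6=0 tool y = +radial? from data
    T=np.column_stack([E[:,2],-E[:,0],-E[:,1]])
    return pos,T
E
python3 - <<'E'
from h import *; from kin import *
r=lambda p:(np.concatenate([fk(q,np.append(p,1*0))[0]-np.array(x)+0 for q,x in zip(Q,X)]))
# L and d1 degenerate with tool down: d1-L
f=least_squares(r,[0,300,400,0,400]); print(f.x.round(1),f.cost, f.fun.round(1))
print(fk(Q[0],np.append(f.x,0))[1].round(3)); print(fk(Q[3],np.append(f.x,0))[1].round(3))
S=lambda u,v:('side0',(270+(u+.5)/3.077-.5,270+(v+.5)/3.077-.5)); T=lambda u,v:('top0',(165+(u+.5)/4.706-.5,155+(v+.5)/4.706-.5))
print('c',tri(S(168,98),T(140,179),('w1',(319,200))),tri(S(168,98),('w1',(319,200))))
print('+x',tri(S(113,107),T(128,118),('w1',(318,164))))
print('-x',tri(S(225,91),T(150,240),('w1',(320,236))))
print('tip',tri(S(198,358),('w1',(273,172))))
print(proj('w1',(443,337,213)),proj('side0',(443,337,213)),proj('top0',(443,337,213)))
for a,b,c in [((65,84),(268,80),(381,138)),((220,52),(318,258),(380,226)),((270,204),(112,322),(284,227)),((102,244),(70,138),(280,142))]: print(tri(S(*a),T(*b),('w1',c)))
E
```

```text
[ 1.000e-01 -1.905e+02  5.931e+02  3.140e+01  4.181e+02] 275.31272367258487 [-11.1  -3.1  -0.1  -9.   -7.7   0.1  -2.7 -11.8   0.2   3.5 -11.   -0.2]
[[-0.     0.29  -0.957]
 [ 0.001 -0.957 -0.29 ]
 [-1.    -0.001 -0.   ]]
[[ 0.001  0.289 -0.957]
 [ 0.001 -0.957 -0.289]
 [-1.    -0.001 -0.002]]
c (array([442.7, 336. , 215. ]), [1.5, 1.7, 1.3]) (array([441.6, 334.6, 211.5]), [0.2, 0.2])
+x (array([477.4, 346.2, 215.7]), [2.3, 2.5, 0.3])
-x (array([406.9, 326.3, 215.6]), [2.8, 2.6, 4.1])
tip (array([417.6, 409.1,  16.1]), [0.2, 0.2])
[317.2 198.2] [323.5 302. ] [194.3 193.3]
(array([520.5, 280.9, 143.2]), [0.9, 0.8, 0.6])
(array([412.8, 243.5, 140.6]), [0.5, 1.1, 1.6])
(array([373. , 363.7, 141.1]), [2.0, 4.0, 2.4])
(array([480.3, 398. , 142.3]), [1.1, 1.8, 1.9])
```

Call:
carry_out --linear '[[20,5,4],[40,5,4],[60,5,4],[75,5,4],[77,5,4]]' --angular '[[-1,0,0],[-1.5,0,0],[-1.5,0,0],[-1.5,0,0],[-1.5,0,0]]'

```text
time: 2.7
ee_pos: [440.7, 335.4, 246.4]
tcp_rot: [[-0.005, 0.318, -0.948], [0.003, -0.948, -0.318], [-1.0, -0.004, 0.004]]
contact_force: [-1.2, 0.1, -0.9]
width: 0.999
```

```bash
python3 -c "
from h import *
snap('wrist','w2');s=state()
d=np.array([442.5,336,194.5])-s['ee_pos'];print(s['tcp_rot'].T@d)"
```

```text
time 2.75
ee_pos [441.378, 335.809, 247.825]
tcp_rot [[-0.003, 0.318, -0.948], [0.004, -0.948, -0.318], [-1.0, -0.005, 0.001]]
contact_force [-0.022, -0.985, 0.549]
width 1.001
qpos [0.627, 0.268, 1.553, 0.005, 1.321, 1.873]
[53.3220743   0.42176706 -1.2007675 ]
```

View pics/w2.png

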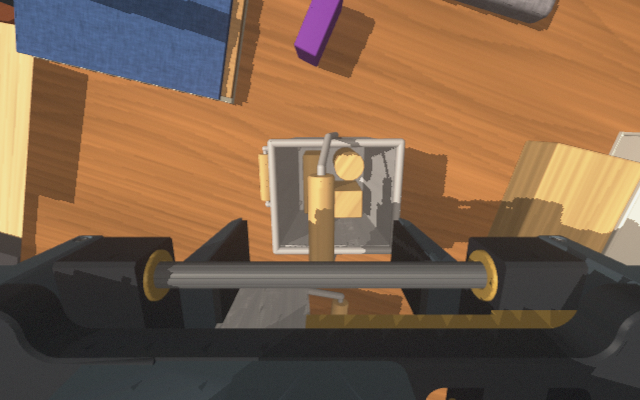

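The grip lies midway between the fingers (column 320), so I'll descend and close.

Call:
carry_out --linear '[[20,0,-1],[40,0,-1],[52,0,-1],[53,0,-1],[53,0,-1]]' --angular '[[0,0,0],[0,0,0],[0,0,0],[0,0,0],[0,0,0]]'

```text
time: 3.17
ee_pos: [442.5, 336.4, 195.5]
tcp_rot: [[-0.002, 0.318, -0.948], [0.004, -0.948, -0.318], [-1.0, -0.005, 0.001]]
contact_force: [-0.3, 0.2, -0.1]
width: 1.0
```

Call:
carry_out --linear '[[0,0,0],[0,0,0],[0,0,0],[0,0,0],[0,0,0]]' --angular '[[0,0,0],[0,0,0],[0,0,0],[0,0,0],[0,0,0]]' --grip 0 --squeeze 25

```text
time: 3.58
ee_pos: [442.7, 336.5, 196.0]
tcp_rot: [[-0.002, 0.318, -0.948], [0.005, -0.948, -0.318], [-1.0, -0.005, -0.0]]
contact_force: [-0.5, -0.3, 0.4]
width: 0.667
```

Call:
carry_out --linear '[[0,0,0],[0,0,0],[0,0,0],[0,0,0],[0,0,0]]' --angular '[[0,0,0],[0,0,0],[0,0,0],[0,0,0],[0,0,0]]'

```text
time: 4.0
ee_pos: [442.6, 336.5, 196.0]
tcp_rot: [[-0.002, 0.318, -0.948], [0.005, -0.948, -0.318], [-1.0, -0.005, 0.0]]
contact_force: [-0.1, 0.1, 0.2]
width: 0.304
```

Call:
carry_out --linear '[[0,0,0],[0,0,0],[0,0,0],[0,0,0],[0,0,0]]' --angular '[[0,0,0],[0,0,0],[0,0,0],[0,0,0],[0,0,0]]'

```text
time: 4.42
ee_pos: [442.6, 336.4, 195.9]
tcp_rot: [[-0.002, 0.318, -0.948], [0.004, -0.948, -0.318], [-1.0, -0.005, 0.0]]
contact_force: [0.8, -0.8, -0.1]
width: 0.216
```

Call:
carry_out --linear '[[-4,0,0],[-10,0,0],[-18,0,0],[-26,0,0],[-34,0,0]]' --angular '[[0,0,0],[0,0,0],[0,0,0],[0,0,0],[0,0,0]]'

```text
time: 4.83
ee_pos: [442.7, 336.3, 230.6]
tcp_rot: [[-0.002, 0.318, -0.948], [0.005, -0.948, -0.318], [-1.0, -0.005, 0.0]]
contact_force: [0.4, -0.2, -5.8]
width: 0.214
```

Call:
carry_out --linear '[[-8,0,0],[-16,0,0],[-24,0,0],[-32,0,0],[-40,0,0]]' --angular '[[0,0,0],[0,0,0],[0,0,0],[0,0,0],[0,0,0]]'

```text
time: 5.25
ee_pos: [442.7, 336.1, 271.5]
tcp_rot: [[-0.002, 0.318, -0.948], [0.005, -0.948, -0.318], [-1.0, -0.005, 0.0]]
contact_force: [-1.1, 0.8, -7.3]
width: 0.211
```

```bash
python3 -c "
from h import *
s=state();snap('side','s1');snap('wrist','w3');
a=cv2.imread('pics/s1.png')[200:400,220:460];cv2.imwrite('pics/s1c.png',cv2.resize(a,None,fx=2.5,fy=2.5))"
```

```text
time 5.25
ee_pos [442.745, 336.085, 271.526]
tcp_rot [[-0.002, 0.318, -0.948], [0.005, -0.948, -0.318], [-1.0, -0.005, 0.0]]
contact_force [-1.099, 0.792, -7.315]
width 0.211
qpos [0.626, 0.258, 1.507, 0.005, 1.375, 1.872]
```

View pics/s1c.png

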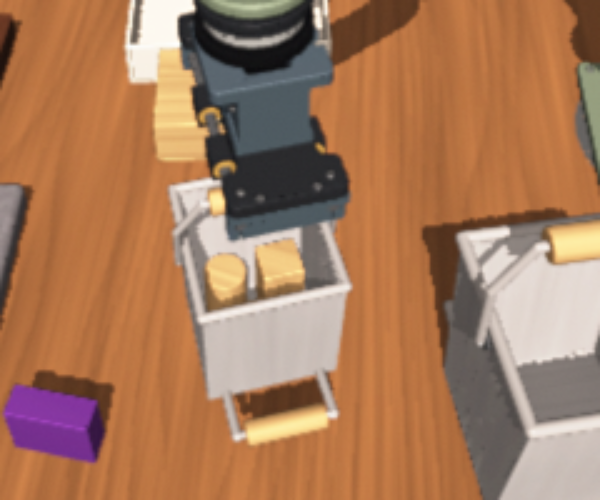

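Call:
carry_out --linear '[[-8,10,1],[-16,25,3],[-24,47,6],[-30,72,9],[-32,100,12]]' --angular '[[0,0,0],[0,0,0],[0,0,0],[0,0,0],[0,0,0]]'

```text
time: 5.77
ee_pos: [464.0, 236.8, 305.0]
tcp_rot: [[0.002, 0.319, -0.948], [0.007, -0.948, -0.319], [-1.0, -0.006, -0.004]]
contact_force: [0.6, -0.0, -6.4]
width: 0.209
```

Call:
carry_out --linear '[[0,28,4],[0,55,7],[0,82,10],[0,107,13],[0,130,16]]' --angular '[[0,0,0],[0,0,0],[0,0,0],[0,0,0],[0,0,0]]'

```text
time: 6.18
ee_pos: [490.0, 106.0, 304.4]
tcp_rot: [[0.002, 0.318, -0.948], [0.006, -0.948, -0.318], [-1.0, -0.005, -0.003]]
contact_force: [0.7, 0.7, -8.1]
width: 0.211
```

```bash
python3 -c "
from h import *
s=state()
d=np.array([508,11,305])-s['ee_pos'];print(s['tcp_rot'].T@d)"
```

```text
time 6.183
ee_pos [489.981, 106.008, 304.361]
tcp_rot [[0.002, 0.318, -0.948], [0.006, -0.948, -0.318], [-1.0, -0.005, -0.003]]
contact_force [0.719, 0.677, -8.062]
width 0.211
qpos [0.186, 0.155, 1.561, 0.006, 1.423, 1.433]
[-1.17588383 95.79987085 13.13902858]
```

Call:
carry_out --linear '[[0,22,3],[0,42,6],[0,60,8],[0,75,10],[0,86,12]]' --angular '[[2,0,0],[5,0,0],[8,0,0],[11,0,0],[13.4,0,0]]'

```text
time: 6.6
ee_pos: [505.7, 18.5, 304.0]
tcp_rot: [[0.001, 0.086, -0.996], [0.005, -0.996, -0.086], [-1.0, -0.005, -0.002]]
contact_force: [0.7, -0.2, -6.9]
width: 0.212
```

Call:
carry_out --linear '[[0,5,0],[0,8,0],[0,8,0],[0,8,0],[0,8,0]]' --angular '[[0,0,0],[0,0,0],[0,0,0],[0,0,0],[0,0,0]]'

```text
time: 7.02
ee_pos: [506.2, 11.3, 304.0]
tcp_rot: [[0.001, 0.087, -0.996], [0.005, -0.996, -0.087], [-1.0, -0.005, -0.001]]
contact_force: [-0.4, 0.1, -7.2]
width: 0.212
```

```bash
python3 -c "
from h import *
s=state();snap('side','s2');snap('wrist','w4');snap('top','t2')
a=cv2.imread('pics/s2.png')[130:290,240:400];cv2.imwrite('pics/s2c.png',cv2.resize(a,None,fx=3.5,fy=3.5))
a=cv2.imread('pics/t2.png')[120:240,260:420];cv2.imwrite('pics/t2c.png',cv2.resize(a,None,fx=4,fy=4))"
```

```text
time 7.017
ee_pos [506.244, 11.259, 303.972]
tcp_rot [[0.001, 0.087, -0.996], [0.005, -0.996, -0.087], [-1.0, -0.005, -0.001]]
contact_force [-0.37, 0.072, -7.154]
width 0.212
qpos [-0.004, 0.164, 1.55, 0.005, 1.427, 1.479]
```

View pics/s2c.png

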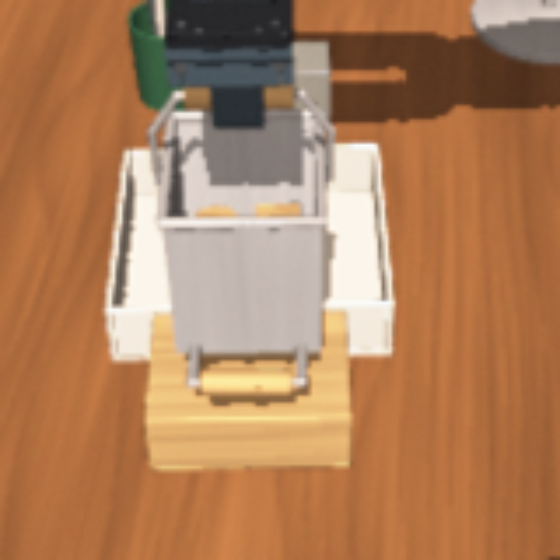

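View pics/t2c.png

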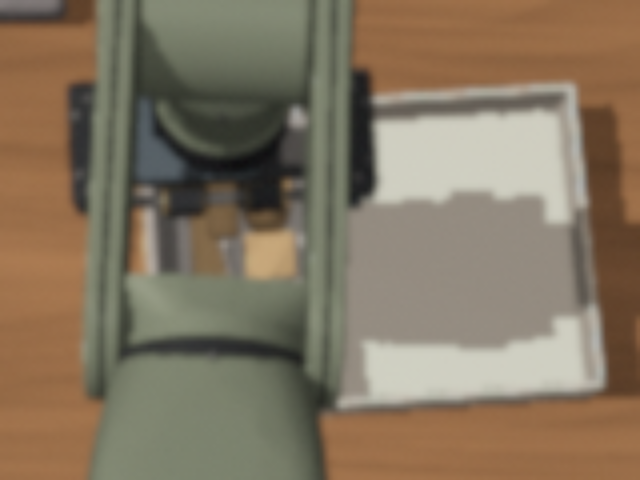

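View pics/w4.png

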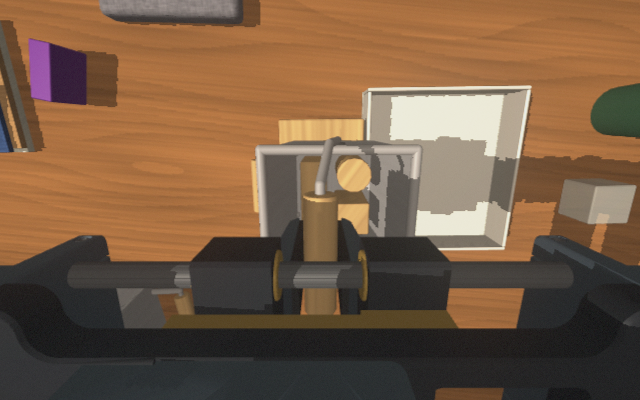

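```bash
python3 -c "
from h import *
S=lambda u,v:('s2',(240+u/3.5,130+v/3.5))
print(tri(S(163,222),('w4',(261,150))),tri(S(169,117),('w4',(418,150))))
print(tri(S(248,384),('w4',(254,190))))
for z in(220,225,230): print(onz(*S(163,222),z),onz(*S(328,219),z))
p=np.array([506.2,11.3,304]);
# expected at TCP: rim centre below grip
print(onz('w4',(261,150),225),onz('w4',(418,150),225))
"
```

```text
(array([555.6,  60.9, 247.4]), [1.2, 1.2]) (array([568. , -60.6, 247.3]), [0.3, 0.3])
(array([495.9,  92.7, 124.6]), [1.0, 1.0])
[561.36952379  28.709869   220.        ] [443.83447017  17.81790984 220.        ]
[560.10318016  34.51910842 225.        ] [443.45921131  23.70972598 225.        ]
[558.83683652  40.32834784 230.        ] [443.08395245  29.60154212 230.        ]
[554.67273991  65.62049129 225.        ] [566.67211059 -68.19710607 225.        ]
```

Call:
carry_out --linear '[[2,-5,0],[8,-11,-1],[16,-15,-2],[25,-15,-2],[32,-15,-2]]' --angular '[[0,0,0],[0,0,0],[0,0,0],[0,0,0],[0,0,0]]'

```text
time: 7.58
ee_pos: [506.5, 26.7, 270.4]
tcp_rot: [[-0.001, 0.088, -0.996], [0.005, -0.996, -0.088], [-1.0, -0.005, 0.0]]
contact_force: [-0.4, 0.5, -6.7]
width: 0.211
```

Call:
carry_out --linear '[[4,0,0],[7,0,0],[10,0,0],[12,0,0],[14,0,0]]' --angular '[[0,0,0],[0,0,0],[0,0,0],[0,0,0],[0,0,0]]'

```text
time: 8.0
ee_pos: [507.1, 26.2, 257.0]
tcp_rot: [[0.001, 0.088, -0.996], [0.003, -0.996, -0.088], [-1.0, -0.003, -0.001]]
contact_force: [-0.2, -2.4, 1.1]
width: 0.212
```

Call:
carry_out --linear '[[1,0,0],[2,0,0],[3,0,0],[3,0,0],[3,0,0]]' --angular '[[0,0,0],[0,0,0],[0,0,0],[0,0,0],[0,0,0]]'

```text
time: 8.42
ee_pos: [507.7, 25.7, 255.5]
tcp_rot: [[0.004, 0.088, -0.996], [0.002, -0.996, -0.088], [-1.0, -0.002, -0.004]]
contact_force: [-1.6, -3.4, 5.2]
width: 0.211
```

Call:
carry_out --linear '[[-1.5,0,0],[-1.5,0,0],[-1.5,0,0],[-1.5,0,0],[-1.5,0,0]]' --angular '[[0,0,0],[0,0,0],[0,0,0],[0,0,0],[0,0,0]]' --grip 70

```text
time: 8.83
ee_pos: [507.7, 26.0, 256.7]
tcp_rot: [[0.004, 0.088, -0.996], [0.003, -0.996, -0.088], [-1.0, -0.002, -0.004]]
contact_force: [-0.3, 0.3, 0.1]
width: 0.547
```

Call:
carry_out --linear '[[0,0,0],[0,0,0],[0,0,0],[0,0,0],[0,0,0]]' --angular '[[0,0,0],[0,0,0],[0,0,0],[0,0,0],[0,0,0]]'

```text
time: 9.25
ee_pos: [507.7, 26.0, 256.7]
tcp_rot: [[0.004, 0.088, -0.996], [0.003, -0.996, -0.088], [-1.0, -0.003, -0.004]]
contact_force: [-1.4, -0.4, 0.1]
width: 0.698
```

Call:
carry_out --linear '[[-15,0,0],[-35,0,0],[-60,0,0],[-90,0,0],[-120,0,0]]' --angular '[[0,0,0],[0,0,0],[0,0,0],[0,0,0],[0,0,0]]'

```text
time: 9.67
ee_pos: [506.9, 25.7, 377.7]
tcp_rot: [[0.003, 0.088, -0.996], [0.003, -0.996, -0.088], [-1.0, -0.003, -0.003]]
contact_force: [-0.4, 0.9, 0.2]
width: 0.698
```

```bash
python3 -c "
from h import *
s=state();snap('side','s3');snap('wrist','w5')
a=cv2.imread('pics/s3.png')[130:290,240:400];cv2.imwrite('pics/s3c.png',cv2.resize(a,None,fx=3.5,fy=3.5))"
```

```text
time 9.667
ee_pos [506.881, 25.662, 377.713]
tcp_rot [[0.003, 0.088, -0.996], [0.003, -0.996, -0.088], [-1.0, -0.003, -0.003]]
contact_force [-0.392, 0.877, 0.179]
width 0.698
qpos [0.026, 0.151, 1.388, 0.003, 1.6, 1.509]
```

View pics/s3c.png

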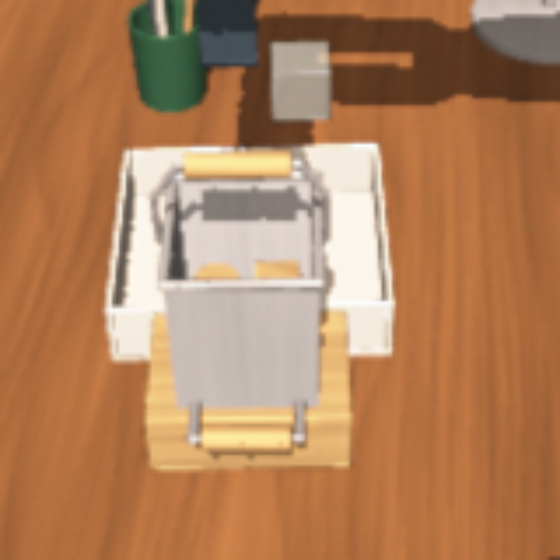

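View pics/w5.png

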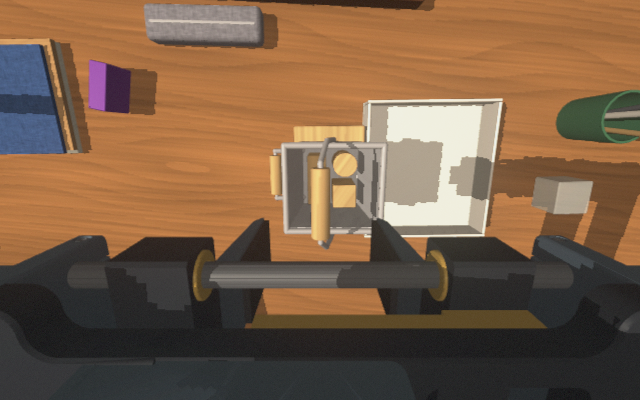

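```bash
cat >> kin.py <<'E'
Q+=[[.632,.247,1.387,.005,1.503,1.906],[.627,.268,1.553,.005,1.321,1.873],[.626,.258,1.507,.005,1.375,1.872],[.186,.155,1.561,.006,1.423,1.433],[-.004,.164,1.55,.005,1.427,1.479],[.026,.151,1.388,.003,1.6,1.509]]
X+=[[444.7,342.1,326.9],[441.4,335.8,247.8],[442.7,336.1,271.5],[490,106,304.4],[506.2,11.3,304],[506.9,25.7,377.7]]
def fk(q,p,s4=1,s6=1):
    a1,d1,a2,a3,d4,L,b=p
    Ry=lambda t:R.from_euler('y',t).as_matrix(); Z=lambda t:R.from_euler('z',t).as_matrix()
    Rz=Z(q[0]);A=Rz@Ry(q[1]); B=A@Ry(q[2]); C=B@Z(s4*q[3]); D=C@Ry(q[4]); E=D@Z(s6*q[5])
    pos=Rz@[a1,b,d1]+A@[0,0,a2]+B@[a3,0,d4]+E@[0,0,L]
    return pos,np.column_stack([E[:,2],-E[:,0],-E[:,1]])
LO=[-3.11,-.84,.21,-1.34,.05,-2.56];HI=[3.11,2.01,2.61,4.49,2.63,2.56]
E
python3 - <<'E'
from h import *; from kin import *
for s4 in(1,-1):
  r=lambda p:np.concatenate([fk(q,p,s4)[0]-np.array(x) for q,x in zip(Q,X)])
  f=least_squares(r,[0,300,400,0,400,200,0],x_scale=100); print(s4,f.x.round(1),f.cost,np.abs(f.fun).max())
  j=f.jac;print(np.sqrt(np.diag(np.linalg.pinv(j.T@j))).round(2))
  e=[fk(q,f.x,s4)[1]for q in Q[4:7]]
  for m in e: print(m.round(4)[:, 0])
S=lambda u,v:('s3',(240+u/3.5,130+v/3.5))
print('tip',tri(S(247,438),('w5',(275,174))))
print('rim',tri(S(163,287),('w5',(284,145))),tri(S(170,183),('w5',(383,145))),tri(S(163,287),('w5',(284,145))),tri(S(322,284),('w5',(286,232))))
print('bail',tri(S(237,165),('w5',(320,205))))
E
```

```text
1 [1.000e-01 1.421e+02 5.923e+02 2.530e+01 4.169e+02 3.379e+02 1.150e+01] 0.3618766522921439 0.36251367860802475
[  3.31 135.94   2.08   3.98   3.32 137.62   0.54]
[ 8.0e-04  6.7e-03 -1.0e+00]
[-0.0032  0.0037 -1.    ]
[-0.0016  0.0049 -1.    ]
-1 [   0.6 -425.2  593.8   33.9  418.2 -236.6   11.8] 1.8982296722957235 0.9564203283763391
[  3.31 135.94   2.08   3.98   3.32 137.62   0.54]
[ 0.0067 -0.0013 -1.    ]
[ 0.0025 -0.0042 -1.    ]
[ 0.0042 -0.003  -1.    ]
tip (array([500.2, 100.2,  72.8]), [1.5, 1.5])
rim (array([557.4,  73.2, 197.8]), [1.1, 1.1]) (array([569.4, -47.9, 193.9]), [0.2, 0.2]) (array([557.4,  73.2, 197.8]), [1.1, 1.1]) (array([445.8,  63.8, 198.7]), [0.8, 0.8])
bail (array([506.2,  24.6, 271.3]), [0.3, 0.3])
```

```bash
cat >> kin.py <<'E'
P0=np.array([.1,142.1,592.3,25.3,416.9,337.9,11.5])
def ik(pos,T,p=P0,q0=None,n=12):
    best=None; rng=np.random.default_rng(0)
    def f(q):
        a,M=fk(q,p); return np.concatenate([(a-pos)/300,(M-T).ravel()])
    st=[q0] if q0 is not None else [rng.uniform(LO,HI) for _ in range(n)]
    sols=[]
    for s in st:
        r=least_squares(f,np.clip(s,np.array(LO)+1e-3,np.array(HI)-1e-3),bounds=(LO,HI))
        if r.cost<1e-6 and not any(np.allclose(r.x,t,atol=.01) for t in sols): sols.append(r.x)
    return sols
def tool(al,sg,yaw=np.radians(5)):
    y=np.array([-np.sin(yaw),np.cos(yaw),0]);z=np.array([0,0,1.]);a=np.radians(al)
    d=-np.cos(a)*y-np.sin(a)*z; n=sg*(-np.sin(a)*y+np.cos(a)*z)
    return np.column_stack([d,n,np.cross(d,n)])
E
python3 - <<'E'
from kin import *
np.set_printoptions(suppress=True,linewidth=150)
g=np.array([500,100,73.])
for L in(250,338,420):
  p=P0.copy();p[5]=L;p[1]=L-195.8
  for al in(30,40,50,65):
    for sg in(1,-1):
      T=tool(al,sg)
      for nm,off in (('grasp',0),('pre',100)):
        for s in ik(g+T[:,0]*(19-off),T,p): print(L,al,sg,nm,s.round(2))
E
```

```text
250 30 1 pre [ 0.66  0.59  1.75 -0.81  1.56  2.49]
250 30 -1 grasp [ 0.53  0.61  1.89 -0.92  1.39 -0.58]
250 30 -1 pre [ 0.66  0.59  1.75 -0.81  1.56 -0.65]
250 40 1 grasp [ 0.5   0.55  1.9  -0.83  1.27  2.48]
250 40 1 pre [ 0.62  0.51  1.75 -0.73  1.46  2.41]
250 40 -1 grasp [ 0.5   0.55  1.9  -0.83  1.27 -0.66]
250 40 -1 pre [ 0.62  0.51  1.75 -0.73  1.46 -0.73]
250 50 1 grasp [ 0.45  0.5   1.9  -0.72  1.15  2.38]
250 50 1 pre [ 0.55  0.44  1.76 -0.63  1.36  2.31]
250 50 -1 grasp [ 0.45  0.5   1.9  -0.72  1.15 -0.77]
250 50 -1 pre [ 0.55  0.44  1.76 -0.63  1.36 -0.83]
250 65 1 grasp [ 0.36  0.43  1.91 -0.51  0.99  2.17]
250 65 1 pre [ 0.43  0.35  1.77 -0.44  1.21  2.11]
250 65 -1 grasp [ 0.36  0.43  1.91 -0.51  0.99 -0.97]
250 65 -1 pre [ 0.43  0.35  1.77 -0.44  1.21 -1.03]
338 30 1 pre [ 0.76  0.7   1.66 -0.74  1.6   2.56]
338 30 -1 grasp [ 0.65  0.72  1.82 -0.83  1.42 -0.51]
338 30 -1 pre [ 0.76  0.7   1.66 -0.74  1.6  -0.58]
338 40 1 grasp [ 0.6   0.63  1.84 -0.76  1.3   2.55]
338 40 1 pre [ 0.71  0.59  1.69 -0.67  1.49  2.47]
338 40 -1 grasp [ 0.6   0.63  1.84 -0.76  1.3  -0.6 
[... 456 characters left out ...]
0.42  1.23 -0.97]
420 30 -1 grasp [ 0.74  0.81  1.72 -0.76  1.46 -0.47]
420 30 -1 pre [ 0.84  0.8   1.55 -0.69  1.64 -0.55]
420 40 1 pre [ 0.78  0.68  1.6  -0.63  1.53  2.52]
420 40 -1 grasp [ 0.69  0.71  1.77 -0.71  1.33 -0.55]
420 40 -1 pre [ 0.78  0.68  1.6  -0.63  1.53 -0.62]
420 50 1 grasp [ 0.62  0.61  1.81 -0.63  1.2   2.49]
420 50 1 pre [ 0.71  0.56  1.66 -0.56  1.41  2.42]
420 50 -1 grasp [ 0.62  0.61  1.81 -0.63  1.2  -0.65]
420 50 -1 pre [ 0.71  0.56  1.66 -0.56  1.41 -0.72]
420 65 1 grasp [ 0.49  0.49  1.87 -0.47  1.02  2.27]
420 65 1 pre [ 0.55  0.4   1.72 -0.41  1.25  2.21]
420 65 -1 grasp [ 0.49  0.49  1.87 -0.47  1.02 -0.87]
420 65 -1 pre [ 0.55  0.4   1.72 -0.41  1.25 -0.93]
```

```bash
cat >> kin.py <<'E'
C=np.array([508,9,0.]);YD=np.array([-np.sin(np.radians(5)),np.cos(np.radians(5)),0])
def goal(y,z,al,sg=-1,back=0):
    T=tool(al,sg); return C+YD*y+[0,0,z]+T[:,0]*(19-back),T
E
python3 - <<'E'
from kin import *
np.set_printoptions(suppress=True,linewidth=150)
for L in(270,338,420):
  p=P0.copy();p[5]=L;p[1]=L-195.8
  for al in(40,55):
    for y,z in((92,73),(50,200),(0,260),(-60,300),(-115,310),(100,300),(240,150)):
      pos,T=goal(y,z,al)
      print(L,al,y,z,[s.round(2) for s in ik(pos,T,p,n=6)][:1])
E
```

```text
270 40 92 73 []
270 40 50 200 [array([ 0.45,  0.38,  1.8 , -0.81,  1.42, -0.88])]
270 40 0 260 [array([ 0.37,  0.3 ,  1.76, -0.84,  1.45, -1.02])]
270 40 -60 300 [array([ 0.25,  0.24,  1.73, -0.87,  1.43, -1.15])]
270 40 -115 310 [array([ 0.15,  0.22,  1.73, -0.9 ,  1.37, -1.23])]
270 40 100 300 [array([ 0.54,  0.32,  1.62, -0.76,  1.65, -1.  ])]
270 40 240 150 [array([ 0.73,  0.57,  1.62, -0.66,  1.57, -0.71])]
270 55 92 73 []
270 55 50 200 []
270 55 0 260 []
270 55 -60 300 []
270 55 -115 310 []
270 55 100 300 []
270 55 240 150 []
338 40 92 73 []
338 40 50 200 [array([ 0.54,  0.44,  1.78, -0.77,  1.45, -0.81])]
338 40 0 260 [array([ 0.46,  0.35,  1.76, -0.8 ,  1.48, -0.94])]
338 40 -60 300 [array([ 0.35,  0.28,  1.74, -0.84,  1.47, -1.06])]
338 40 -115 310 [array([ 0.25,  0.25,  1.76, -0.87,  1.41, -1.13])]
338 40 100 300 [array([ 0.62,  0.38,  1.59, -0.73,  1.67, -0.92])]
338 40 240 150 [array([ 0.8 ,  0.64,  1.55, -0.62,  1.6 , -0.67])]
338 55 92 73 []
338 55 50 200 []
338 55 0 260 []
338 55 -60 300 []
338 55 -115 310 []
338 55 100 300 []
338 55 240 150 [array([ 0.72,  0.53,  1.6 , -0.49,  1.42, -0.76])]
420 40 92 73 []
420 40 50 200 []
420 40 0 260 [array([ 0.56,  0.42,  1.73, -0.75,  1.51, -0.85])]
420 40 -60 300 [array([ 0.46,  0.34,  1.74, -0.8 ,  1.5 , -0.95])]
420 40 -115 310 [array([ 0.37,  0.3 ,  1.77, -0.84,  1.45, -1.02])]
420 40 100 300 [array([ 0.7 ,  0.46,  1.55, -0.68,  1.7 , -0.84])]
420 40 240 150 [array([ 0.86,  0.73,  1.46, -0.58,  1.64, -0.63])]
420 55 92 73 []
420 55 50 200 []
420 55 0 260 []
420 55 -60 300 []
420 55 -115 310 []
420 55 100 300 []
420 55 240 150 [array([ 0.78,  0.58,  1.54, -0.46,  1.45, -0.72])]
```

Call:
carry_out --linear '[[0,-30,0],[0,-65,0],[0,-100,0],[0,-140,0],[0,-180,0]]' --angular '[[-7,0,0],[-14,0,0],[-21,0,0],[-28,0,0],[-35,0,0]]' --grip 50

```text
time: 10.18
ee_pos: [492.8, 206.3, 381.8]
tcp_rot: [[0.014, 0.647, -0.762], [0.003, -0.762, -0.647], [-1.0, 0.007, -0.012]]
contact_force: [0.8, -0.3, 0.3]
width: 0.503
```

Call:
carry_out --linear '[[0,0,0],[0,0,0],[0,0,0],[0,0,0],[0,0,0]]' --angular '[[-7,0,0],[-14,0,0],[-21,0,0],[-28,0,0],[-35,0,0]]'

```text
time: 10.6
ee_pos: [492.6, 206.5, 380.9]
tcp_rot: [[0.012, 0.969, -0.247], [0.002, -0.247, -0.969], [-1.0, 0.011, -0.005]]
contact_force: [0.1, -0.2, 0.6]
width: 0.5
```

Call:
carry_out --linear '[[0,0,0],[0,0,0],[0,0,0],[0,0,0],[0,0,0]]' --angular '[[-7,0,0],[-14,0,0],[-21,0,0],[-28,0,0],[-35,0,0]]'

```text
time: 11.02
ee_pos: [492.4, 206.5, 380.0]
tcp_rot: [[0.011, 0.933, 0.359], [0.002, 0.359, -0.933], [-1.0, 0.011, 0.002]]
contact_force: [-0.4, 0.5, 0.1]
width: 0.497
```

Call:
carry_out --linear '[[0,0,0],[0,0,0],[0,0,0],[0,0,0],[0,0,0]]' --angular '[[-7,0,0],[-14,0,0],[-21,0,0],[-28,0,0],[-35,0,0]]'

```text
time: 11.43
ee_pos: [492.2, 206.4, 379.2]
tcp_rot: [[0.01, 0.553, 0.833], [0.002, 0.833, -0.553], [-1.0, 0.007, 0.007]]
contact_force: [0.2, -0.3, -0.1]
width: 0.5
```

Call:
carry_out --linear '[[0,0,0],[0,0,0],[0,0,0],[0,0,0],[0,0,0]]' --angular '[[-7,0,0],[-14,0,0],[-21,0,0],[-28,0,0],[-35,0,0]]'

```text
time: 11.85
ee_pos: [492.0, 206.3, 378.4]
tcp_rot: [[0.009, -0.031, 0.999], [0.001, 1.0, 0.031], [-1.0, 0.001, 0.009]]
contact_force: [1.2, -0.5, 0.4]
width: 0.5
```

```bash
cat >> kin.py <<'E'
def to(s,pos,T):
    M=s['tcp_rot']; d=M.T@(pos-s['ee_pos']); r=np.degrees(R.from_matrix(M.T@T).as_rotvec())
    print('lin',d.round(1),'ang',r.round(1),np.linalg.norm(d).round(),np.linalg.norm(r).round(1))
E
python3 -c "
from h import *;from kin import *
s=state();to(s,*goal(92,73,38,back=100))"
```

```text
time 11.85
ee_pos [492.015, 206.348, 378.415]
tcp_rot [[0.009, -0.031, 0.999], [0.001, 1.0, 0.031], [-1.0, 0.001, 0.009]]
contact_force [1.203, -0.487, 0.364]
width 0.5
qpos [0.377, 0.192, 1.336, -0.002, 1.605, -1.225]
lin [255.5 -42.4  -1.2] ang [ -3.3  -1.  -52. ] 259.0 52.1
```

Call:
carry_out --linear '[[20,0,0],[45,0,0],[70,0,0],[95,0,0],[120,0,0]]' --angular '[[-1,0,-7],[-1,0,-14],[-2,0,-21],[-3,0,-28],[-3,-1,-35]]'

```text
time: 12.27
ee_pos: [493.6, 206.9, 257.7]
tcp_rot: [[0.06, -0.064, 0.996], [-0.574, 0.814, 0.086], [-0.817, -0.577, 0.012]]
contact_force: [0.6, 0.1, 0.0]
width: 0.499
```

```bash
python3 -c "
from h import *;from kin import *
s=state();to(s,*goal(92,73,38,back=100))"
```

```text
time 12.267
ee_pos [493.562, 206.885, 257.652]
tcp_rot [[0.06, -0.064, 0.996], [-0.574, 0.814, 0.086], [-0.817, -0.577, 0.012]]
contact_force [0.613, 0.088, 0.009]
width 0.499
qpos [0.682, 0.401, 1.486, -0.505, 1.617, -0.901]
lin [134.6  43.   -4.5] ang [ -0.5   0.5 -16.8] 141.0 16.8
```

Call:
carry_out --linear '[[25,9,-1],[52,18,-2],[80,27,-3],[107,36,-4],[134,43,-5]]' --angular '[[0,0,-4],[0,0,-8],[0,0,-12],[0,0,-17],[-0.5,0.5,-17]]'

```text
time: 12.68
ee_pos: [492.4, 165.2, 118.8]
tcp_rot: [[0.068, -0.059, 0.996], [-0.79, 0.606, 0.09], [-0.609, -0.793, -0.006]]
contact_force: [0.1, 0.6, -0.3]
width: 0.5
```

```bash
python3 -c "
from h import *;from kin import *
snap('wrist','w6');snap('side','s4')
s=state();to(s,*goal(92,73,38,back=100));to(s,*goal(92,73,38,back=5))
a=cv2.imread('pics/s4.png')[130:330,220:420];cv2.imwrite('pics/s4c.png',cv2.resize(a,None,fx=3,fy=3))
Q.append(s['qpos']);X.append(s['ee_pos'])
r=lambda p:np.concatenate([fk(q,p)[0]-np.array(x) for q,x in zip(Q,X)])
f=least_squares(r,P0,x_scale=100); print(f.x.round(1),f.cost)
"
```

```text
time 12.783
ee_pos [491.556, 162.716, 119.051]
tcp_rot [[0.063, -0.061, 0.996], [-0.791, 0.605, 0.087], [-0.608, -0.794, -0.01]]
contact_force [0.352, 0.261, 1.164]
width 0.501
qpos [0.72, 0.62, 1.686, -0.691, 1.515, -0.65]
lin [-3.3 -2.3  2.9] ang [ 0.4 -0.4  0.5] 5.0 0.8
lin [91.6 -1.4  3.6] ang [ 0.4 -0.4  0.5] 92.0 0.8
[  0.  140.1 592.3  25.5 416.9 335.7  11.5] 0.36506134869526063
```

View pics/w6.png

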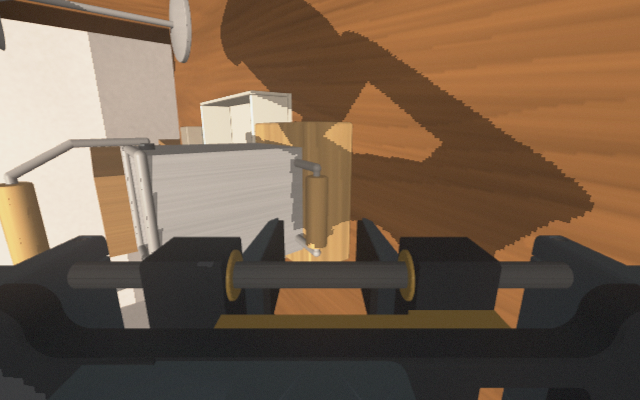

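View pics/s4c.png

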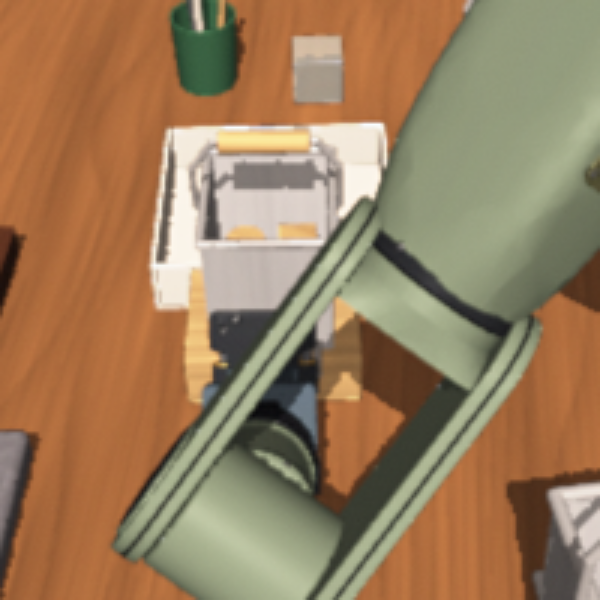

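```bash
python3 -c "
from h import *;from kin import *
S=lambda u,v:('s3',(240+u/3.5,130+v/3.5))
print(tri(S(247,438),('w5',(275,174)),('w6',(316,212))), tri(('w5',(275,174)),('w6',(316,212))))
s=state()
for p in ([500,100.5,73],[500,100,75]): print(proj('w6',p), (s['tcp_rot'].T@(np.array(p)-s['ee_pos'])).round(1))
"
```

```text
(array([500.5, 100.4,  73.4]), [1.9, 1.2, 0.7]) (array([501.5, 100.4,  73.3]), [0.2, 0.2])
time 12.783
ee_pos [491.556, 162.716, 119.051]
tcp_rot [[0.063, -0.061, 0.996], [-0.791, 0.605, 0.087], [-0.608, -0.794, -0.01]]
contact_force [0.352, 0.261, 1.164]
width 0.501
qpos [0.72, 0.62, 1.686, -0.691, 1.515, -0.65]
[316.5 210.7] [77.8 -1.6  3.5]
[314.4 210.9] [76.9 -3.5  3.4]
```

Call:
carry_out --linear '[[15,-1,2],[35,-2,3],[55,-2,3.5],[65,-2,3.5],[70,-2,3.5]]' --angular '[[0,0,0.5],[0,0,0.5],[0,0,0.5],[0,0,0.5],[0,0,0.5]]' --grip 38

```text
time: 13.2
ee_pos: [499.8, 105.6, 78.8]
tcp_rot: [[0.062, -0.059, 0.996], [-0.786, 0.612, 0.085], [-0.615, -0.788, -0.009]]
contact_force: [0.4, 0.2, 0.5]
width: 0.382
```

```bash
python3 -c "
from h import *;from kin import *
snap('wrist','w7')
s=state();print((s['tcp_rot'].T@(np.array([500.5,100.4,73.3])-s['ee_pos'])).round(1))
"
```

```text
time 13.25
ee_pos [499.678, 105.518, 78.591]
tcp_rot [[0.062, -0.06, 0.996], [-0.786, 0.612, 0.085], [-0.615, -0.788, -0.009]]
contact_force [-0.186, -0.562, -0.51]
width 0.379
qpos [0.638, 0.635, 1.793, -0.749, 1.379, -0.612]
[7.3 1.  0.4]
```

View pics/w7.png

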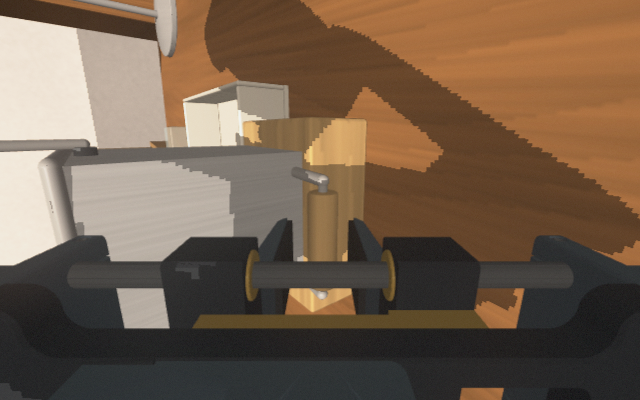

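The roller is centred between the fingers (column 322), so I'll advance and close.

Call:
carry_out --linear '[[8,1,0],[16,1,0],[22,1,0],[22,1,0],[22,1,0]]' --angular '[[0,0,0],[0,0,0],[0,0,0],[0,0,0],[0,0,0]]'

```text
time: 13.67
ee_pos: [500.9, 88.7, 64.2]
tcp_rot: [[0.061, -0.06, 0.996], [-0.786, 0.612, 0.085], [-0.615, -0.789, -0.01]]
contact_force: [0.7, 0.5, 0.4]
width: 0.376
```

Call:
carry_out --linear '[[0,0,0],[0,0,0],[0,0,0],[0,0,0],[0,0,0]]' --angular '[[0,0,0],[0,0,0],[0,0,0],[0,0,0],[0,0,0]]' --grip 0 --squeeze 30

```text
time: 14.08
ee_pos: [501.1, 89.1, 64.2]
tcp_rot: [[0.062, -0.06, 0.996], [-0.786, 0.613, 0.085], [-0.615, -0.788, -0.009]]
contact_force: [-0.0, 1.4, -0.8]
width: 0.211
```

```bash
python3 -c "
from h import *;from kin import *
s=state();print((s['tcp_rot'].T@(np.array([500.5,100.4,73.3])-s['ee_pos'])).round(1)); snap('side','s5')
a=cv2.imread('pics/s5.png')[130:330,220:420];cv2.imwrite('pics/s5c.png',cv2.resize(a,None,fx=3,fy=3))
"
```

```text
time 14.083
ee_pos [501.088, 89.079, 64.209]
tcp_rot [[0.062, -0.06, 0.996], [-0.786, 0.613, 0.085], [-0.615, -0.788, -0.009]]
contact_force [-0.013, 1.363, -0.765]
width 0.211
qpos [0.614, 0.646, 1.824, -0.771, 1.337, -0.594]
[-14.5  -0.2   0.3]
```

View pics/s5c.png

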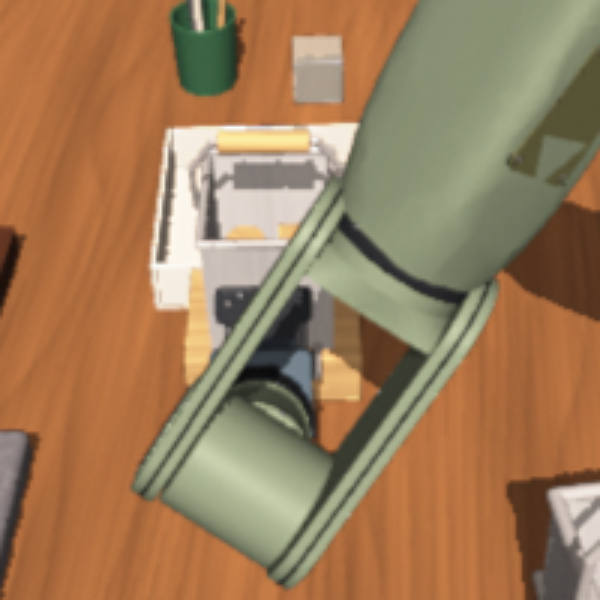

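```bash
python3 -c "
from h import *;from kin import *
s=state();M=s['tcp_rot']
def g(t): a=np.radians(5.2+t); return YD*(-50+142.6*np.cos(a))+np.array([0,0,60+142.6*np.sin(a)])
b=g(0)
for k in range(3):
  st=[1,4,8,13,18] if k==0 else np.arange(1,6)*6+ (18 if k==1 else 48)
  for t in st: print(t,(M.T@(g(t)-b)).round(1).tolist())
  b=g(st[-1])
"
```

```text
time 14.133
ee_pos [501.075, 89.06, 64.197]
tcp_rot [[0.062, -0.06, 0.996], [-0.786, 0.613, 0.085], [-0.615, -0.788, -0.009]]
contact_force [0.021, 1.975, 0.698]
width 0.214
qpos [0.614, 0.646, 1.824, -0.771, 1.337, -0.594]
1 [-1.3, -2.1, -0.0]
4 [-5.1, -8.6, -0.1]
8 [-9.6, -17.4, -0.2]
13 [-14.3, -28.9, -0.3]
18 [-18.0, -40.8, -0.4]
24 [-3.0, -14.6, -0.1]
30 [-4.6, -29.5, -0.2]
36 [-4.5, -44.4, -0.3]
42 [-2.9, -59.2, -0.4]
48 [0.3, -73.8, -0.4]
54 [4.7, -14.2, -0.1]
60 [10.8, -27.8, -0.1]
66 [18.3, -40.7, -0.1]
72 [27.1, -52.7, -0.1]
78 [37.2, -63.8, -0.1]
```

Call:
carry_out --linear '[[-1.3,-2.1,0],[-5,-8.6,0],[-9.6,-17.4,0],[-14.3,-29,0],[-18,-41,0]]' --angular '[[0,0,0],[0,0,0],[0,0,0],[0,0,0],[0,0,0]]'

```text
time: 14.55
ee_pos: [502.3, 77.6, 109.1]
tcp_rot: [[0.061, -0.06, 0.996], [-0.786, 0.612, 0.085], [-0.615, -0.789, -0.009]]
contact_force: [-0.1, -1.2, -2.5]
width: 0.211
```

```bash
python3 -c "
from h import *
s=state();snap('wrist','w8'); snap('side','s6')
a=cv2.imread('pics/s6.png')[130:330,220:420];cv2.imwrite('pics/s6c.png',cv2.resize(a,None,fx=3,fy=3))
"
```

```text
time 14.55
ee_pos [502.283, 77.576, 109.117]
tcp_rot [[0.061, -0.06, 0.996], [-0.786, 0.612, 0.085], [-0.615, -0.789, -0.009]]
contact_force [-0.086, -1.234, -2.528]
width 0.211
qpos [0.597, 0.577, 1.809, -0.77, 1.391, -0.661]
```

View pics/w8.png

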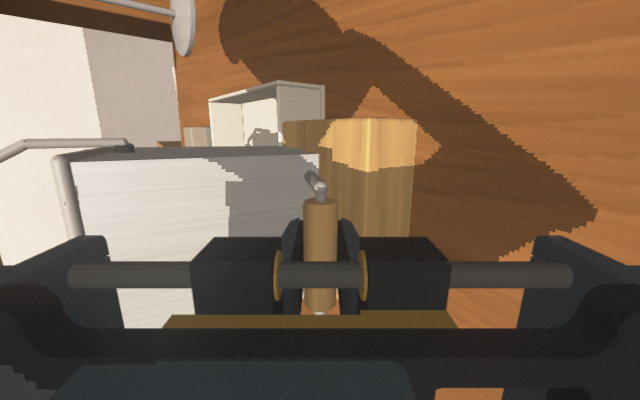

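The roller is held and the pail is tilting about its far edge, with a force of about 2.5 N, so I'll continue.

Call:
carry_out --linear '[[-3,-14.6,0],[-4.6,-29.5,0],[-4.5,-44.4,0],[-3,-59,0],[0,-74,0]]' --angular '[[0,0,0],[0,0,0],[0,0,0],[0,0,0],[0,0,0]]'

```text
time: 15.07
ee_pos: [507.0, 30.7, 169.9]
tcp_rot: [[0.063, -0.056, 0.996], [-0.786, 0.613, 0.084], [-0.615, -0.788, -0.006]]
contact_force: [1.6, -2.0, -1.9]
width: 0.214
```

Call:
carry_out --linear '[[4.7,-14,0],[11,-28,0],[18,-40,0],[27,-52,0],[37,-63,0]]' --angular '[[0,0,0],[0,0,0],[0,0,0],[0,0,0],[0,0,0]]'

```text
time: 15.48
ee_pos: [513.2, -39.1, 199.1]
tcp_rot: [[0.063, -0.055, 0.996], [-0.788, 0.61, 0.084], [-0.612, -0.791, -0.004]]
contact_force: [-0.2, -0.1, 9.2]
width: 0.213
```

```bash
python3 -c "
from h import *
from kin import *
s=state();snap('wrist','w9'); snap('side','s7')
M=s['tcp_rot'];g=s['ee_pos']-M[:,0]*14.5;print('grip',(g-C)@YD,g)
for y,z in((-55,215),(-65,235),(-80,260),(-95,285),(-110,305)): print((M.T@(C+YD*y+[0,0,z]+[0,0,0]-g-np.array([.0,0,0]))).round(1))
a=cv2.imread('pics/s7.png')[130:330,220:420];cv2.imwrite('pics/s7c.png',cv2.resize(a,None,fx=3,fy=3))
"
```

```text
time 15.483
ee_pos [513.223, -39.053, 199.14]
tcp_rot [[0.063, -0.055, 0.996], [-0.788, 0.61, 0.084], [-0.612, -0.791, -0.004]]
contact_force [-0.185, -0.09, 9.233]
width 0.213
qpos [0.409, 0.402, 1.845, -0.866, 1.386, -0.856]
grip -36.861297974115224 [512.30264616 -27.62566938 208.01835097]
[ 10.1 -16.6  -1.1]
[  5.7 -38.6  -1.1]
[  2.3 -67.5  -1.2]
[ -1.2 -96.5  -1.2]
[  -1.6 -121.5   -1.3]
```

View pics/w9.png

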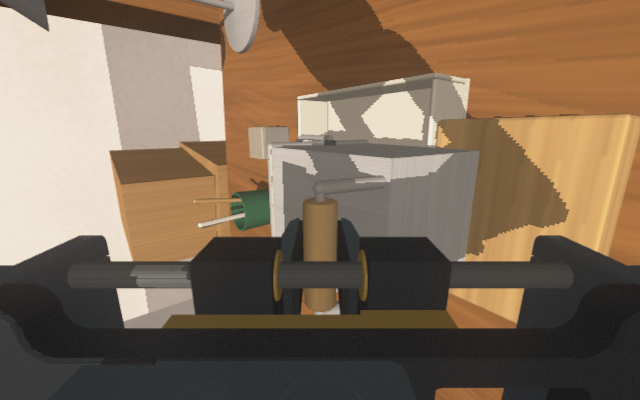

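View pics/s7c.png

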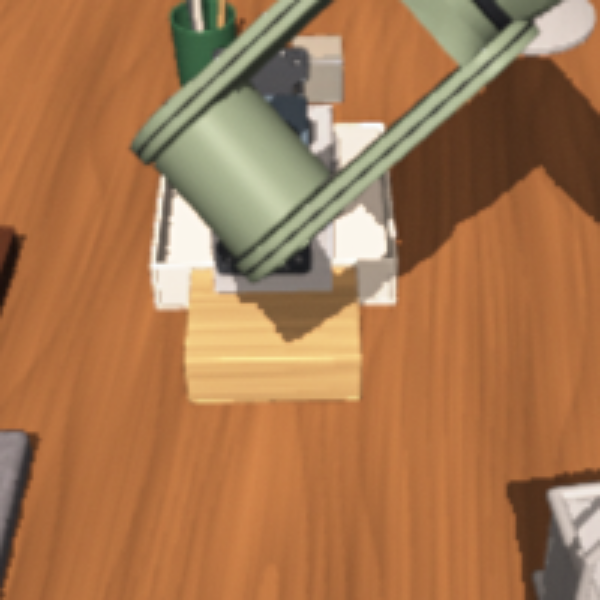

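Call:
carry_out --linear '[[4,-9,-1],[9,-19,-1],[9,-30,-1],[7,-42,-1],[5,-55,-1]]' --angular '[[0,0,0],[0,0,0],[0,0,0],[0,0,0],[0,0,0]]'

```text
time: 16.0
ee_pos: [515.1, -78.1, 239.6]
tcp_rot: [[0.062, -0.054, 0.997], [-0.787, 0.611, 0.082], [-0.613, -0.79, -0.005]]
contact_force: [0.9, 1.7, -7.9]
width: 0.212
```

Call:
carry_out --linear '[[-1,-12,0],[-2,-24,0],[-4,-37,0],[-5,-50,0],[-6,-64,0]]' --angular '[[0,0,0],[0,0,0],[0,0,0],[0,0,0],[0,0,0]]'

```text
time: 16.42
ee_pos: [517.9, -112.8, 294.5]
tcp_rot: [[0.061, -0.055, 0.997], [-0.787, 0.612, 0.082], [-0.614, -0.789, -0.006]]
contact_force: [-0.0, -0.9, -5.5]
width: 0.21
```

```bash
python3 -c "
from h import *
from kin import *
s=state();snap('wrist','w10'); snap('side','s8'); snap('top','t8')
M=s['tcp_rot'];g=s['ee_pos']-M[:,0]*14.5;print('grip',(g-C)@YD,g)
a=cv2.imread('pics/s8.png')[80:280,220:420];a=cv2.resize(a,(400,400))
b=cv2.imread('pics/t8.png')[110:250,280:420];b=cv2.resize(b,(400,400));cv2.imwrite('pics/s8c.png',np.hstack([a,b]))
"
```

```text
time 16.417
ee_pos [517.858, -112.827, 294.528]
tcp_rot [[0.061, -0.055, 0.997], [-0.787, 0.612, 0.082], [-0.614, -0.789, -0.006]]
contact_force [-0.002, -0.946, -5.544]
width 0.21
qpos [0.273, 0.271, 1.766, -0.897, 1.432, -1.094]
grip -110.78028496993952 [ 516.97196935 -101.41850205  303.43347938]
```

View pics/w10.png

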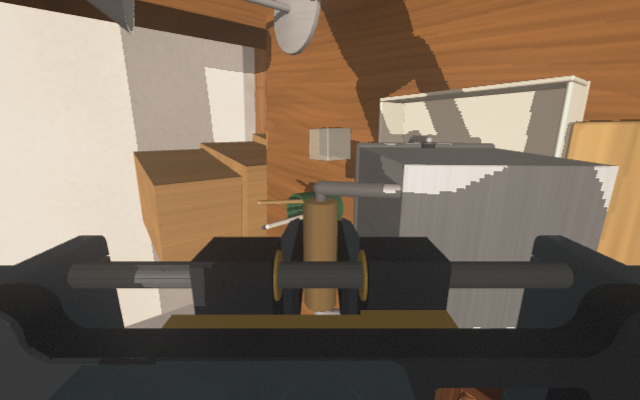

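View pics/s8c.png

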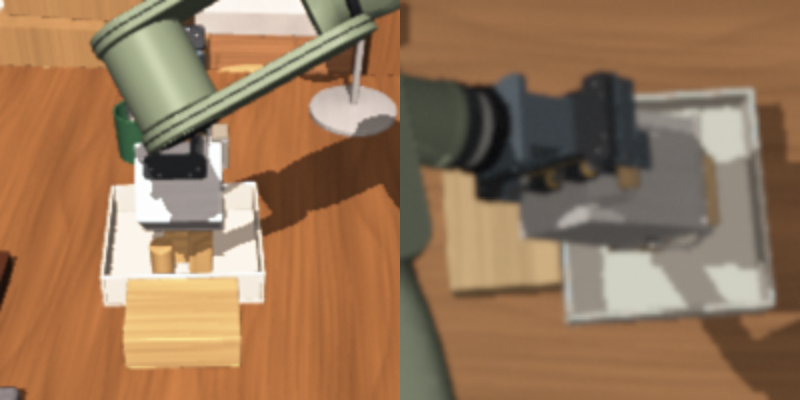

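The pail hangs over the bin with its mouth down, and blocks are visible below it. I'll hold, then look again.

Call:
carry_out --linear '[[0,0,0],[0,0,0],[0,0,0],[0,0,0],[0,0,0]]' --angular '[[0,0,0],[0,0,0],[0,0,0],[0,0,0],[0,0,0]]'

```text
time: 16.98
ee_pos: [518.1, -112.4, 294.1]
tcp_rot: [[0.062, -0.053, 0.997], [-0.786, 0.612, 0.081], [-0.615, -0.789, -0.004]]
contact_force: [-0.4, 0.7, -5.3]
width: 0.21
```

Call:
carry_out --linear '[[0,0,0],[0,0,0],[0,0,0],[0,0,0],[0,0,0]]' --angular '[[0,0,0],[0,0,0],[0,0,0],[0,0,0],[0,0,0]]'

```text
time: 17.4
ee_pos: [518.1, -112.4, 294.1]
tcp_rot: [[0.062, -0.053, 0.997], [-0.786, 0.612, 0.081], [-0.614, -0.789, -0.004]]
contact_force: [0.2, -0.3, -5.0]
width: 0.216
```

```bash
python3 -c "
from h import *
from kin import *
s=state();snap('side','s9'); snap('top','t9')
a=cv2.imread('pics/s9.png')[90:260,250:380];a=cv2.resize(a,(400,523))
b=cv2.imread('pics/t9.png')[110:250,280:420];b=cv2.resize(b,(400,400));b=np.vstack([b,np.zeros((123,400,3),np.uint8)]);cv2.imwrite('pics/s9c.png',np.hstack([a,b]))
"
```

```text
time 17.4
ee_pos [518.13, -112.425, 294.087]
tcp_rot [[0.062, -0.053, 0.997], [-0.786, 0.612, 0.081], [-0.614, -0.789, -0.004]]
contact_force [0.205, -0.269, -4.962]
width 0.216
qpos [0.274, 0.272, 1.766, -0.897, 1.431, -1.091]
```

View pics/s9c.png

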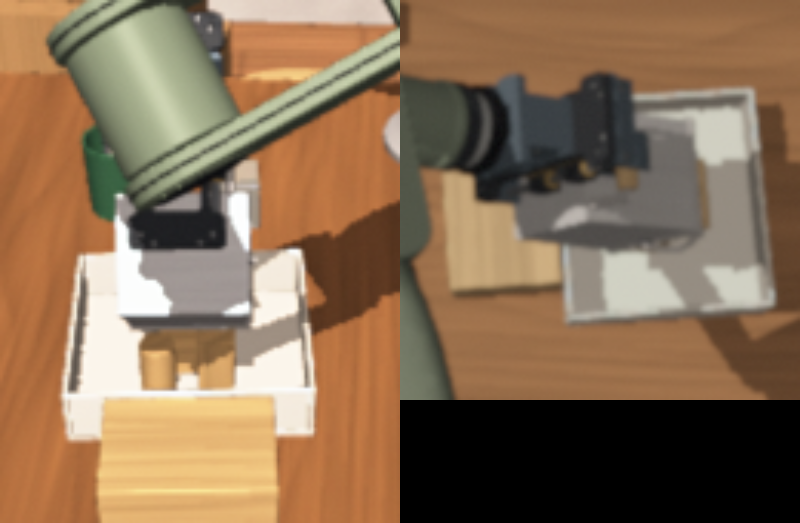

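Call:
carry_out --linear '[[-6,-8,0],[-14,-19,0],[-25,-32,0],[-37,-47,0],[-46,-59,0]]' --angular '[[0,0,0],[0,0,0],[0,0,0],[0,0,0],[0,0,0]]'

```text
time: 17.92
ee_pos: [518.3, -112.5, 371.2]
tcp_rot: [[0.062, -0.051, 0.997], [-0.787, 0.612, 0.081], [-0.614, -0.789, -0.002]]
contact_force: [0.2, 0.1, -4.0]
width: 0.216
```

Call:
carry_out --linear '[[-3,-4,0],[-3,-4,0],[-3,-4,0],[-3,-4,0],[-3,-4,0]]' --angular '[[0,0,0],[0,0,0],[0,0,0],[0,0,0],[0,0,0]]'

```text
time: 18.33
ee_pos: [517.9, -112.6, 375.1]
tcp_rot: [[0.061, -0.053, 0.997], [-0.787, 0.612, 0.081], [-0.614, -0.789, -0.005]]
contact_force: [-1.0, 0.2, -5.8]
width: 0.211
```

```bash
python3 -c "
from h import *
from kin import *
s=state();snap('side','s10')
a=cv2.imread('pics/s10.png')[80:260,240:390];cv2.imwrite('pics/s10c.png',cv2.resize(a,None,fx=3.3,fy=3.3))
"
```

```text
time 18.333
ee_pos [517.935, -112.591, 375.077]
tcp_rot [[0.061, -0.053, 0.997], [-0.787, 0.612, 0.081], [-0.614, -0.789, -0.005]]
contact_force [-0.955, 0.23, -5.844]
width 0.211
qpos [0.274, 0.214, 1.632, -0.885, 1.552, -1.241]
```

View pics/s10c.png

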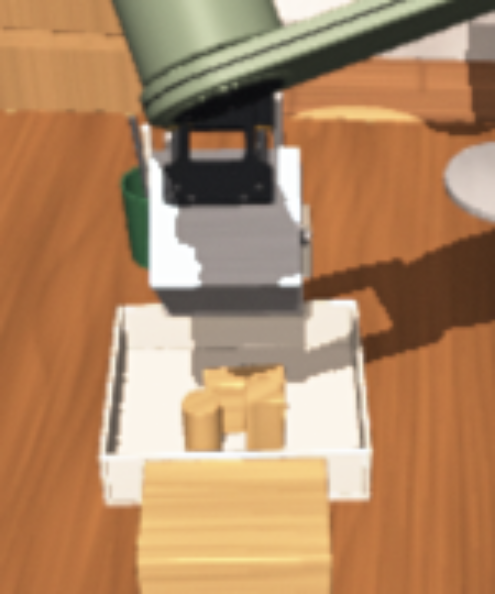

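```bash
python3 -c "
from kin import *
np.set_printoptions(suppress=True)
q=np.array([.274,.214,1.632,-.885,1.552,-1.241])
for y,z in((-50,384),(50,384),(150,384),(250,384),(320,384),(320,300),(320,240),(330,200),(340,150)):
  p,T=goal(y,z,38,back=5); s=ik(p,T,q0=q); print(y,z,s[0].round(2) if s else s); q=s[0] if s else q
from h import *
print('purple',onz('w4',(58,72),20),onz('top0',(194,147),20)); print('case',onz('top0',(217,118),20),onz('top0',(275,118),20))
"
```

```text
-50 384 [ 0.39  0.24  1.6  -0.85  1.63 -1.18]
50 384 [ 0.56  0.3   1.51 -0.8   1.77 -1.08]
150 384 [ 0.7   0.39  1.38 -0.75  1.9  -1.01]
250 384 [ 0.82  0.49  1.21 -0.71  2.03 -0.96]
320 384 [ 0.89  0.58  1.05 -0.7   2.12 -0.95]
320 300 [ 0.89  0.62  1.2  -0.64  1.98 -0.83]
320 240 [ 0.89  0.65  1.28 -0.61  1.88 -0.75]
330 200 [ 0.9   0.7   1.31 -0.6   1.84 -0.71]
340 150 [ 0.91  0.75  1.33 -0.58  1.77 -0.65]
purple [621.01589487 406.73835626  20.        ] [625.9944258  398.33941321  20.        ]
case [724.5466914  332.04160026  20.        ] [730.90655386 146.24695597  20.        ]
```

All three blocks are in the bin: round at about (200,420), bar at about (266,415) and flat at about (235,390) in the crop. Now I'll carry the empty pail away to free desk.

Call:
carry_out --linear '[[-4,3,0],[-12,9,0],[-24,18,0],[-39,31,0],[-59,46,0]]' --angular '[[0,0,0],[0,0,0],[0,0,0],[0,0,0],[0,0,0]]'

```text
time: 18.8
ee_pos: [511.6, -37.3, 374.9]
tcp_rot: [[0.06, -0.053, 0.997], [-0.787, 0.612, 0.08], [-0.614, -0.789, -0.005]]
contact_force: [1.4, -0.1, -5.4]
width: 0.213
```

Call:
carry_out --linear '[[-19,15,0],[-38,29,0],[-57,44,0],[-76,59,0],[-95,74,0]]' --angular '[[0,0,0],[0,0,0],[0,0,0],[0,0,0],[0,0,0]]'

```text
time: 19.22
ee_pos: [501.8, 85.0, 374.6]
tcp_rot: [[0.061, -0.054, 0.997], [-0.787, 0.612, 0.081], [-0.614, -0.789, -0.005]]
contact_force: [0.6, 0.1, -5.5]
width: 0.213
```

Call:
carry_out --linear '[[-19,15,0],[-38,29,0],[-57,44,0],[-76,59,0],[-95,74,0]]' --angular '[[0,0,0],[0,0,0],[0,0,0],[0,0,0],[0,0,0]]'

```text
time: 19.63
ee_pos: [491.9, 207.3, 374.2]
tcp_rot: [[0.063, -0.054, 0.997], [-0.787, 0.611, 0.083], [-0.614, -0.789, -0.004]]
contact_force: [0.0, 0.1, -5.3]
width: 0.21
```

Call:
carry_out --linear '[[-19,15,0],[-34,27,0],[-47,36,0],[-55,43,0],[-60,46,0]]' --angular '[[0,0,0],[0,0,0],[0,0,0],[0,0,0],[0,0,0]]'

```text
time: 20.05
ee_pos: [485.5, 284.7, 373.8]
tcp_rot: [[0.064, -0.056, 0.996], [-0.787, 0.611, 0.085], [-0.614, -0.79, -0.005]]
contact_force: [0.3, 0.5, -5.7]
width: 0.212
```

```bash
python3 -c "
from h import *
from kin import *
s=state();snap('side','s11');snap('wrist','w11');snap('top','t11')
M=s['tcp_rot'];g=s['ee_pos']-M[:,0]*14.5;print('grip',(g-C)@YD,g)
print('z',M.T@[0,0,1],'y',M.T@YD)
"
```

```text
time 20.05
ee_pos [485.537, 284.73, 373.766]
tcp_rot [[0.064, -0.056, 0.996], [-0.787, 0.611, 0.085], [-0.614, -0.79, -0.005]]
contact_force [0.253, 0.473, -5.749]
width 0.212
qpos [0.853, 0.544, 1.128, -0.705, 2.078, -0.961]
grip 288.0862185341179 [484.60364637 296.13974538 382.66460284]
z [-0.61372479 -0.7895066  -0.00460519] y [-0.78950762  0.61373741 -0.0020265 ]
```

View pics/s11.png

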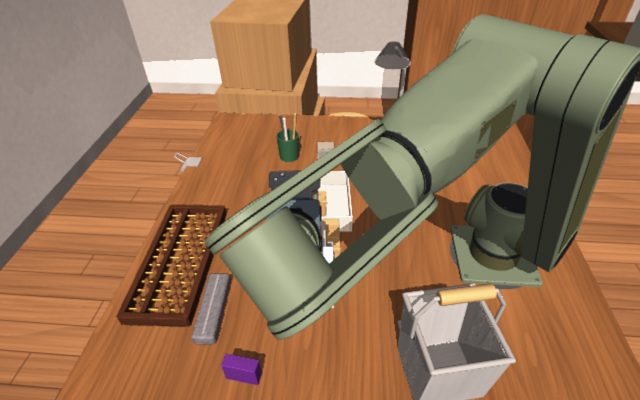

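View pics/t11.png

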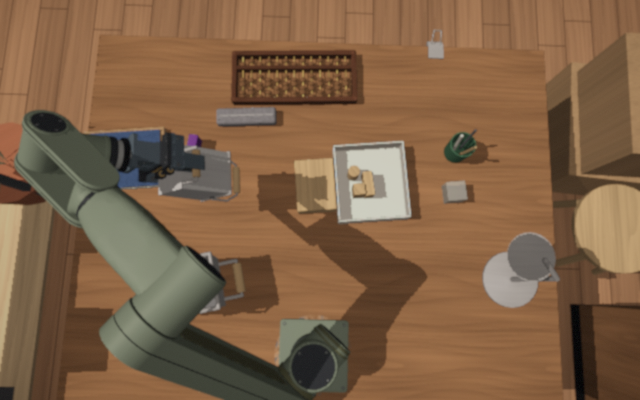

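Call:
carry_out --linear '[[5,6,0],[14,18,0],[27,35,0],[42,54,0],[57,73,0]]' --angular '[[0,0,0],[0,0,0],[0,0,0],[0,0,0],[0,0,0]]'

```text
time: 20.62
ee_pos: [485.4, 281.3, 281.2]
tcp_rot: [[0.063, -0.053, 0.997], [-0.787, 0.612, 0.082], [-0.614, -0.789, -0.003]]
contact_force: [0.5, 0.0, -5.5]
width: 0.214
```

Call:
carry_out --linear '[[13,17,0],[24,31,0],[32,41,0],[38,48,0],[40,51,0]]' --angular '[[0,0,0],[0,0,0],[0,0,0],[0,0,0],[0,0,0]]'

```text
time: 21.03
ee_pos: [485.2, 280.2, 215.3]
tcp_rot: [[0.062, -0.053, 0.997], [-0.787, 0.611, 0.081], [-0.613, -0.79, -0.004]]
contact_force: [-0.9, -0.2, -5.9]
width: 0.211
```

```bash
python3 -c "
from h import *
from kin import *
s=state();snap('wrist','w12');snap('side','s12')
M=s['tcp_rot'];g=s['ee_pos']-M[:,0]*14.5;print('grip',(g-C)@YD,g)
"
```

```text
time 21.033
ee_pos [485.195, 280.242, 215.328]
tcp_rot [[0.062, -0.053, 0.997], [-0.787, 0.611, 0.081], [-0.613, -0.79, -0.004]]
contact_force [-0.853, -0.21, -5.885]
width 0.211
qpos [0.849, 0.628, 1.376, -0.624, 1.815, -0.741]
grip 283.6489992417582 [484.29858137 291.6588869  224.2226506 ]
```

View pics/w12.png

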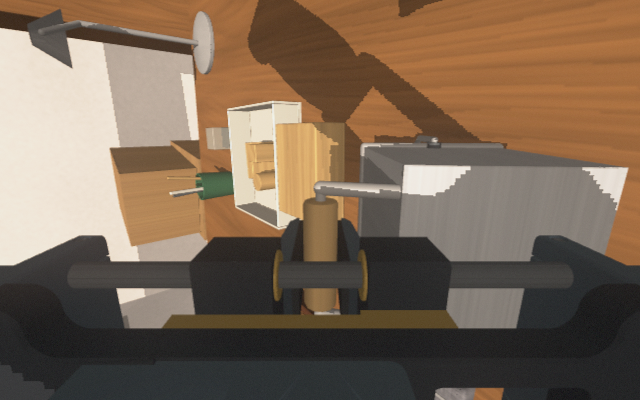

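Call:
carry_out --linear '[[2.5,3.2,0],[5,6.4,0],[7.5,9.5,0],[10,12.7,0],[12.3,15.8,0]]' --angular '[[0,0,0],[0,0,0],[0,0,0],[0,0,0],[0,0,0]]'

```text
time: 21.55
ee_pos: [485.5, 280.8, 196.5]
tcp_rot: [[0.063, -0.052, 0.997], [-0.787, 0.612, 0.082], [-0.614, -0.789, -0.002]]
contact_force: [-0.1, 1.1, -3.1]
width: 0.213
```

Call:
carry_out --linear '[[-2.5,9,0],[-5,18,0],[-7.5,27,0],[-10,36,0],[-12.8,45,0]]' --angular '[[0,0,0],[0,0,0],[0,0,0],[0,0,0],[0,0,0]]'

```text
time: 21.97
ee_pos: [483.5, 316.7, 182.7]
tcp_rot: [[0.07, -0.038, 0.997], [-0.795, 0.601, 0.079], [-0.603, -0.798, 0.012]]
contact_force: [-3.7, 7.6, 42.7]
width: 0.215
```

```bash
python3 -c "
from h import *
from kin import *
s=state();snap('wrist','w13');snap('top','t13')
M=s['tcp_rot'];g=s['ee_pos']-M[:,0]*14.5;print('grip',(g-C)@YD,g)
"
```

```text
time 21.967
ee_pos [483.525, 316.706, 182.739]
tcp_rot [[0.07, -0.038, 0.997], [-0.795, 0.601, 0.079], [-0.603, -0.798, 0.012]]
contact_force [-3.744, 7.648, 42.744]
width 0.215
qpos [0.888, 0.699, 1.333, -0.611, 1.817, -0.684]
grip 320.24142364186525 [482.50721163 328.23436387 191.47484659]
```

View pics/w13.png

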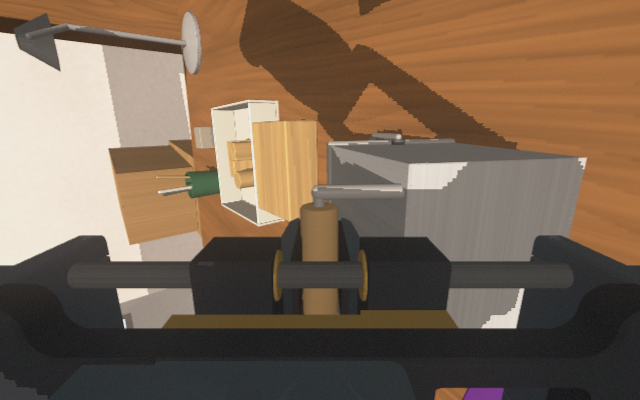

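The upward force rose to 43 N, which I didn't expect. I'll back off before going on.

Call:
carry_out --linear '[[-7,-9,0],[-9,-12,0],[-9,-12,0]]' --angular '[[0,0,0],[0,0,0],[0,0,0]]'

```text
time: 22.32
ee_pos: [483.4, 319.4, 195.7]
tcp_rot: [[0.072, -0.04, 0.997], [-0.79, 0.608, 0.082], [-0.609, -0.793, 0.012]]
contact_force: [0.7, 0.3, -5.8]
width: 0.211
```

```bash
python3 -c "
from h import *
from kin import *
s=state();snap('wrist','w14');snap('top','t14');snap('side','s14')
M=s['tcp_rot'];g=s['ee_pos']-M[:,0]*14.5;print('grip',(g-C)@YD,g)
b=cv2.imread('pics/t14.png')[90:250,0:260];cv2.imwrite('pics/t14c.png',cv2.resize(b,None,fx=3,fy=3))
"
```

```text
time 22.317
ee_pos [483.353, 319.407, 195.692]
tcp_rot [[0.072, -0.04, 0.997], [-0.79, 0.608, 0.082], [-0.609, -0.793, 0.012]]
contact_force [0.653, 0.339, -5.768]
width 0.211
qpos [0.89, 0.687, 1.317, -0.611, 1.834, -0.7]
grip 322.8774575108943 [482.30336266 330.86263249 204.51980037]
```

View pics/t14c.png

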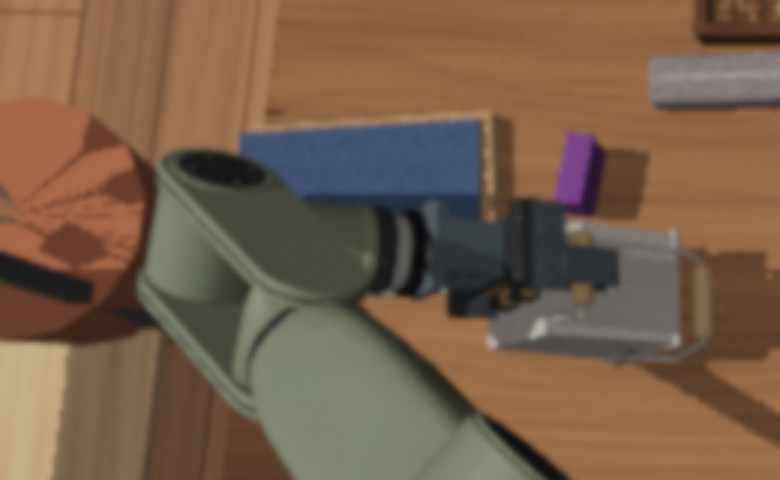

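View pics/s14.png

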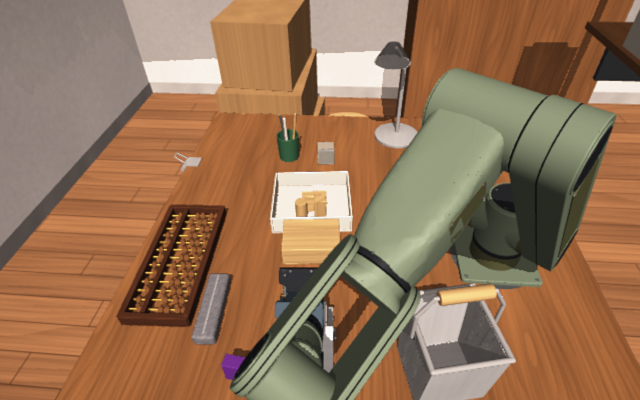

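View pics/w14.png

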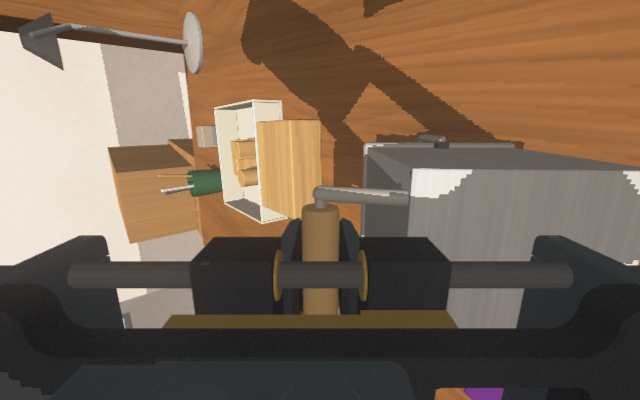

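The rim had stuck by friction because I lowered too steeply. The pail is free again now. I'll go back about 80 mm in -y', then lay it down along an arc that drags the rim.

Call:
carry_out --linear '[[-5,-8,0],[0,-18,0],[15,-30,0],[33,-43,0],[48,-54,0]]' --angular '[[0,0,0],[0,0,0],[0,0,0],[0,0,0],[0,0,0]]'

```text
time: 22.88
ee_pos: [488.6, 245.8, 207.9]
tcp_rot: [[0.069, -0.042, 0.997], [-0.793, 0.604, 0.081], [-0.605, -0.796, 0.008]]
contact_force: [-0.1, -0.3, -4.6]
width: 0.209
```

Call:
carry_out --linear '[[6,-4,0],[9,-6,0],[9,-6,0],[9,-6,0],[9,-6,0]]' --angular '[[0,0,0],[0,0,0],[0,0,0],[0,0,0],[0,0,0]]'

```text
time: 23.3
ee_pos: [489.6, 235.9, 207.1]
tcp_rot: [[0.07, -0.043, 0.997], [-0.793, 0.604, 0.082], [-0.606, -0.796, 0.009]]
contact_force: [0.5, -0.5, -5.4]
width: 0.212
```

```bash
python3 -c "
from h import *
from kin import *
s=state()
M=s['tcp_rot'];g=s['ee_pos']-M[:,0]*14.5;y=(g-C)@YD;print('grip',y,g)
print('down to 208',M.T@[0,0,208-g[2]])
b=np.array([0,208.])
for e,z in((8,206),(17,204),(27,202),(37,199),(47,196),(57,193),(67,189),(77,185),(87,180),(97,175),(107,170),(117,164),(127,158),(136,152),(144,147)):
  print(z,(M.T@(YD*(e-b[0])+[0,0,z-b[1]])).round(1).tolist())
  if z in(196,175): b=np.array([e,z])
"
```

```text
time 23.3
ee_pos [489.582, 235.916, 207.052]
tcp_rot [[0.07, -0.043, 0.997], [-0.793, 0.604, 0.082], [-0.606, -0.796, 0.009]]
contact_force [0.531, -0.525, -5.41]
width 0.212
qpos [0.806, 0.592, 1.476, -0.654, 1.743, -0.726]
grip 239.19444175490344 [488.5667516  247.40793673 215.83507725]
down to 208 [ 4.7462041   6.23357528 -0.06724173]
206 [-5.2, 6.4, -0.1]
204 [-11.1, 13.5, -0.1]
202 [-17.8, 21.1, -0.2]
199 [-24.0, 29.6, -0.3]
196 [-30.1, 38.0, -0.4]
193 [-6.1, 8.4, -0.1]
189 [-11.7, 17.7, -0.2]
185 [-17.2, 26.9, -0.3]
180 [-22.1, 37.0, -0.4]
175 [-27.1, 47.0, -0.5]
170 [-4.9, 10.0, -0.1]
164 [-9.2, 20.9, -0.2]
158 [-13.6, 31.7, -0.3]
152 [-17.1, 41.9, -0.4]
147 [-20.4, 50.7, -0.5]
```

Call:
carry_out --linear '[[2,3,0],[4,5.5,0],[4.7,6.2,0]]' --angular '[[0,0,0],[0,0,0],[0,0,0]]'

```text
time: 23.55
ee_pos: [489.5, 236.6, 198.2]
tcp_rot: [[0.07, -0.044, 0.997], [-0.792, 0.604, 0.082], [-0.606, -0.796, 0.008]]
contact_force: [0.5, 0.2, -6.1]
width: 0.213
```

Call:
carry_out --linear '[[-5,6.4,0],[-11,13.5,0],[-18,21,0],[-24,29.6,0],[-30,38,0]]' --angular '[[0,0,0],[0,0,0],[0,0,0],[0,0,0],[0,0,0]]'

```text
time: 23.97
ee_pos: [485.6, 284.8, 185.8]
tcp_rot: [[0.071, -0.044, 0.997], [-0.792, 0.604, 0.083], [-0.606, -0.795, 0.008]]
contact_force: [0.1, -1.0, -4.9]
width: 0.214
```

Call:
carry_out --linear '[[-6,8.4,0],[-11.7,17.7,0],[-17.2,27,0],[-22,37,0],[-27,47,0]]' --angular '[[0,0,0],[0,0,0],[0,0,0],[0,0,0],[0,0,0]]'

```text
time: 24.38
ee_pos: [482.4, 335.6, 174.7]
tcp_rot: [[0.077, -0.035, 0.996], [-0.796, 0.6, 0.082], [-0.6, -0.8, 0.019]]
contact_force: [-2.4, 10.8, 33.8]
width: 0.212
```

```bash
python3 -c "
from h import *
from kin import *
s=state();snap('wrist','w15');snap('top','t15')
M=s['tcp_rot'];g=s['ee_pos']-M[:,0]*14.5;y=(g-C)@YD;print('grip',y,g)
"
```

```text
time 24.383
ee_pos [482.351, 335.558, 174.732]
tcp_rot [[0.077, -0.035, 0.996], [-0.796, 0.6, 0.082], [-0.6, -0.8, 0.019]]
contact_force [-2.443, 10.766, 33.792]
width 0.212
qpos [0.907, 0.726, 1.301, -0.606, 1.829, -0.67]
grip 339.14656801067065 [481.23783289 347.10066657 183.43686799]
```

View pics/w15.png

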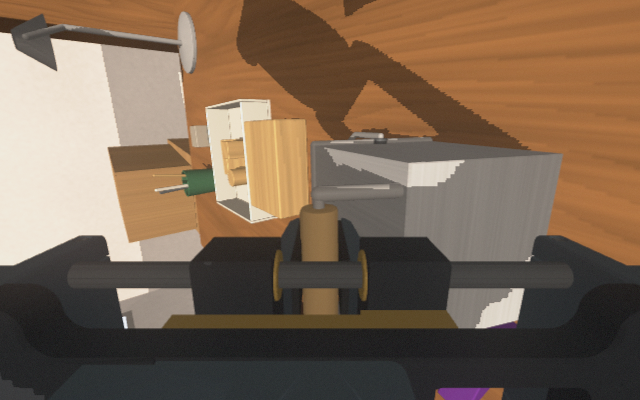

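```bash
cat > ov.py <<'E'
from h import *
from kin import *
def pailpts(g,th,yaw=np.radians(5)):
    t=np.radians(th); X=np.array([np.cos(yaw),np.sin(yaw),0]);Y=np.array([-np.sin(yaw),np.cos(yaw),0]);Zz=np.array([0,0,1.])
    yl=np.cos(t)*Y+np.sin(t)*Zz; zl=-np.sin(t)*Y+np.cos(t)*Zz
    f=lambda x,y,z: g+X*x+yl*(y-92)+zl*(z-13)
    return f
def draw(name,g,ths,yaw,out,crop=None,fx=1):
    im=cv2.imread('pics/'+name+'.png'); cols=[(0,0,255),(0,255,0),(255,0,0),(0,255,255)]
    im=cv2.resize(im,None,fx=fx,fy=fx)
    for th,c in zip(ths,cols):
        f=pailpts(g,th,yaw)
        L=[[(-55,-50,0),(55,-50,0),(55,50,0),(-55,50,0),(-55,-50,0)],[(-55,-62,140),(55,-62,140),(55,62,140),(-55,62,140),(-55,-62,140)]]+[[(x,y,0),(x,y*1.24,140)] for x in(-55,55) for y in(-50,50)]+[[(-55,0,128),(-37,0,213),(37,0,213),(55,0,128)]]
        for l in L: 
            q=np.array([proj(name,f(*p)) for p in l])*fx
            cv2.polylines(im,[q.astype(int)],False,c,1)
        print(th,'lowest',min(f(x,y,z)[2] for x in(-55,55) for y,z in((-50,0),(50,0),(62,140),(-62,140),(0,213))))
    if crop: im=im[crop[1]:crop[3],crop[0]:crop[2]]
    cv2.imwrite('pics/'+out+'.png',im)
E
python3 - <<'E'
from ov import *
draw('w15',np.array([481.2,347.1,183.4]),[122,105,90],np.radians(5),'ov15')
draw('t15',np.array([481.2,347.1,183.4]),[122,105,90],np.radians(5),'ovt15',(0,270,800,750),3)
E
```

```text
122 lowest -14.499153365706619
105 lowest 1.7774040234633262
90 lowest 29.400000000000013
122 lowest -14.499153365706619
105 lowest 1.7774040234633262
90 lowest 29.400000000000013
```

View pics/ov15.png

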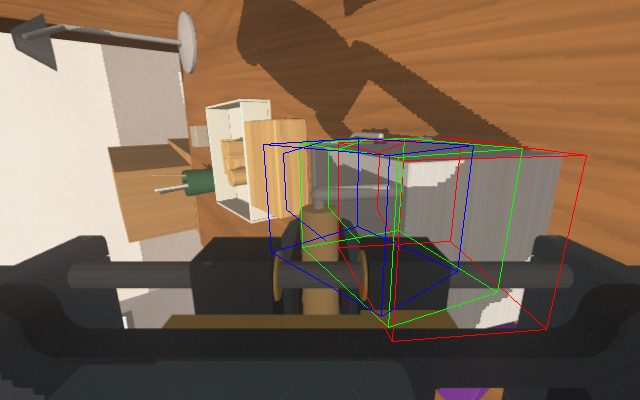

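View pics/ovt15.png

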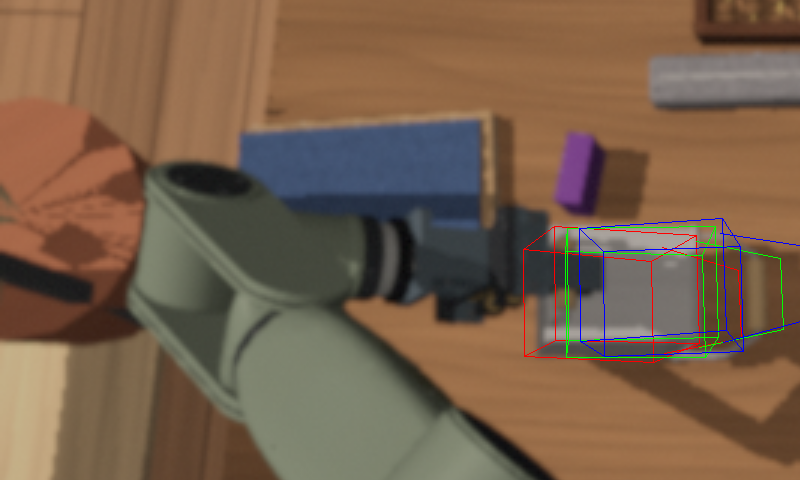

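The overlay puts the pail at a tilt of about 115°. The rim sticks because I lower faster than the arc allows, and the force ratio of 0.32 fits a strut jam. I'll back off and redo it in small force-checked steps, with more +y for each mm down.

Call:
carry_out --linear '[[-7,-9,0],[-10,-13,0],[0,-25,0],[20,-40,0],[40,-56,0]]' --angular '[[0,0,0],[0,0,0],[0,0,0],[0,0,0],[0,0,0]]'

```text
time: 24.9
ee_pos: [487.5, 272.8, 192.9]
tcp_rot: [[0.08, -0.037, 0.996], [-0.792, 0.604, 0.086], [-0.605, -0.796, 0.019]]
contact_force: [-0.1, 0.7, -4.8]
width: 0.215
```

Call:
carry_out --linear '[[16,-12,0],[29,-22,0],[36,-27,0],[38,-29,0],[38,-29,0]]' --angular '[[0,0,0],[0,0,0],[0,0,0],[0,0,0],[0,0,0]]'

```text
time: 25.32
ee_pos: [491.6, 224.9, 192.8]
tcp_rot: [[0.079, -0.037, 0.996], [-0.792, 0.604, 0.085], [-0.605, -0.796, 0.018]]
contact_force: [-0.0, -0.9, -5.5]
width: 0.213
```

```bash
cat > gs.py <<'E'
from ov import *
s=state();M=s['tcp_rot'];g=s['ee_pos']-M[:,0]*14.5;y=(g-C)@YD;print('grip',y.round(1),g.round(1))
E
python3 - <<'E'
from gs import *
snap('wrist','w16')
draw('w16',g,[130,122,115],np.radians(5),'ov16')
E
```

```text
time 25.317
ee_pos [491.589, 224.93, 192.761]
tcp_rot [[0.079, -0.037, 0.996], [-0.792, 0.604, 0.085], [-0.605, -0.796, 0.018]]
contact_force [-0.012, -0.918, -5.548]
width 0.213
qpos [0.795, 0.593, 1.515, -0.664, 1.7, -0.704]
grip 228.1 [490.4 236.4 201.5]
130 lowest 1.92622850748279
122 lowest 3.6319458122892883
115 lowest 8.28718073328298
```

View pics/ov16.png

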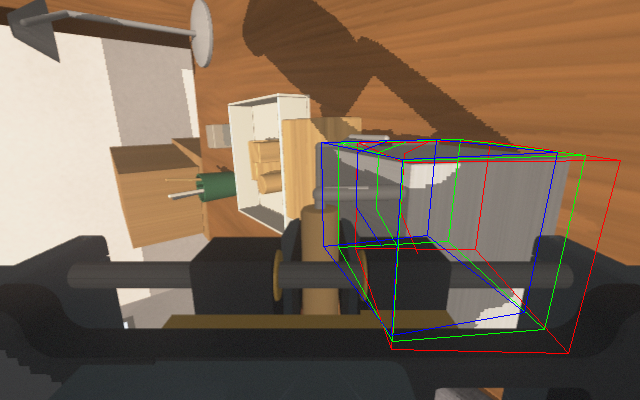

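```bash
cat > pl.py <<'E'
import sys
from gs import *
for a in sys.argv[1:]:
    e,z=map(float,a.split(',')); print(a,(M.T@(YD*(e-y)+[0,0,z-g[2]]+0*g)).round(1).tolist())
E
python3 pl.py 236,199 246,197 256,195 266,193 276,190 | tail -5
```

```text
236,199 [-4.3, 6.3, -0.1]
246,197 [-11.0, 14.0, -0.1]
256,195 [-17.7, 21.6, -0.2]
266,193 [-24.5, 29.3, -0.2]
276,190 [-30.6, 37.7, -0.3]
```

Call:
carry_out --linear '[[-4.3,6.3,0],[-11,14,0],[-17.7,21.6,0],[-24.5,29.3,0],[-30.6,37.7,0]]' --angular '[[0,0,0],[0,0,0],[0,0,0],[0,0,0],[0,0,0]]'

```text
time: 25.78
ee_pos: [488.5, 273.7, 182.8]
tcp_rot: [[0.083, -0.036, 0.996], [-0.794, 0.601, 0.088], [-0.602, -0.798, 0.021]]
contact_force: [2.8, -2.5, 11.3]
width: 0.215
```

```bash
python3 - <<'E'
from gs import *
snap('wrist','w17')
draw('w17',g,[120,112,105],np.radians(5),'ov17')
E
```

```text
time 25.783
ee_pos [488.54, 273.75, 182.806]
tcp_rot [[0.083, -0.036, 0.996], [-0.794, 0.601, 0.088], [-0.602, -0.798, 0.021]]
contact_force [2.839, -2.461, 11.325]
width 0.215
qpos [0.849, 0.651, 1.431, -0.639, 1.749, -0.683]
grip 277.0 [487.3 285.3 191.5]
120 lowest -5.333586332585611
112 lowest 1.1729748831118272
105 lowest 9.911729873681246
```

View pics/ov17.png

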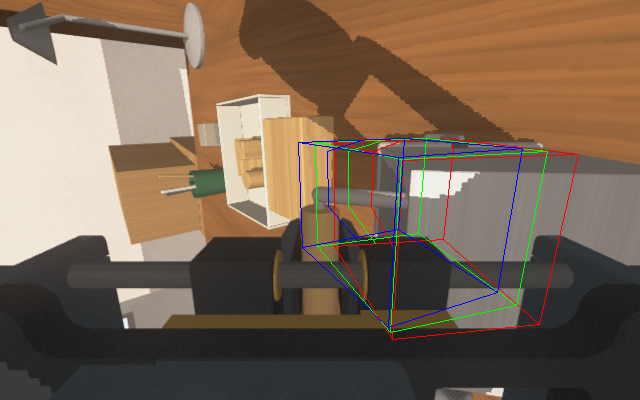

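The pail is swinging on its free roller, now at about 135°. I'll lift clear and let it settle.

Call:
carry_out --linear '[[-7,-9,0],[-9,-12,0],[-9,-12,0],[-9,-12,0],[-9,-12,0]]' --angular '[[0,0,0],[0,0,0],[0,0,0],[0,0,0],[0,0,0]]'

```text
time: 26.25
ee_pos: [488.3, 274.6, 197.8]
tcp_rot: [[0.084, -0.036, 0.996], [-0.794, 0.601, 0.088], [-0.602, -0.798, 0.022]]
contact_force: [0.5, -0.3, -5.4]
width: 0.212
```

Call:
carry_out --linear '[[0,0,0],[0,0,0],[0,0,0],[0,0,0],[0,0,0]]' --angular '[[0,0,0],[0,0,0],[0,0,0],[0,0,0],[0,0,0]]'

```text
time: 26.67
ee_pos: [488.3, 274.5, 197.7]
tcp_rot: [[0.083, -0.036, 0.996], [-0.794, 0.601, 0.088], [-0.602, -0.798, 0.022]]
contact_force: [0.4, 0.7, -5.7]
width: 0.212
```

```bash
python3 - <<'E'
from gs import *
snap('wrist','w18')
draw('w18',g,[130,122,115],np.radians(5),'ov18')
E
```

```text
time 26.667
ee_pos [488.285, 274.543, 197.653]
tcp_rot [[0.083, -0.036, 0.996], [-0.794, 0.601, 0.088], [-0.602, -0.798, 0.022]]
contact_force [0.395, 0.695, -5.748]
width 0.212
qpos [0.85, 0.638, 1.415, -0.642, 1.772, -0.7]
grip 277.8 [487.1 286.1 206.4]
130 lowest 6.776414809715078
122 lowest 8.482132114521576
115 lowest 13.137367035515268
```

View pics/ov18.png

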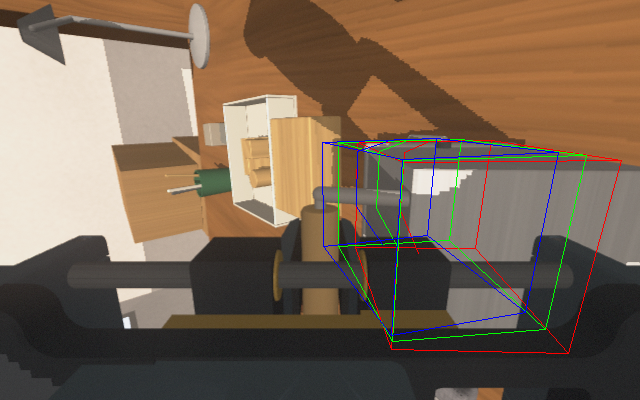

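Call:
carry_out --linear '[[0,0,0],[0,0,0],[0,0,0],[0,0,0]]' --angular '[[0,0,0],[0,0,0],[0,0,0],[0,0,0]]'

```text
time: 27.05
ee_pos: [488.3, 274.6, 197.7]
tcp_rot: [[0.084, -0.036, 0.996], [-0.794, 0.601, 0.088], [-0.602, -0.798, 0.022]]
contact_force: [-0.5, 0.8, -4.9]
width: 0.212
```

```bash
python3 - <<'E'
from gs import *
snap('wrist','w19')
draw('w19',g,[134,130,126],np.radians(5),'ov19')
E
```

```text
time 27.05
ee_pos [488.287, 274.563, 197.677]
tcp_rot [[0.084, -0.036, 0.996], [-0.794, 0.601, 0.088], [-0.602, -0.798, 0.022]]
contact_force [-0.452, 0.85, -4.878]
width 0.212
qpos [0.85, 0.638, 1.415, -0.642, 1.772, -0.7]
grip 277.8 [487.1 286.1 206.4]
134 lowest 1.2943359683885092
130 lowest 6.800401020830748
126 lowest 7.167927516457894
```

View pics/ov19.png

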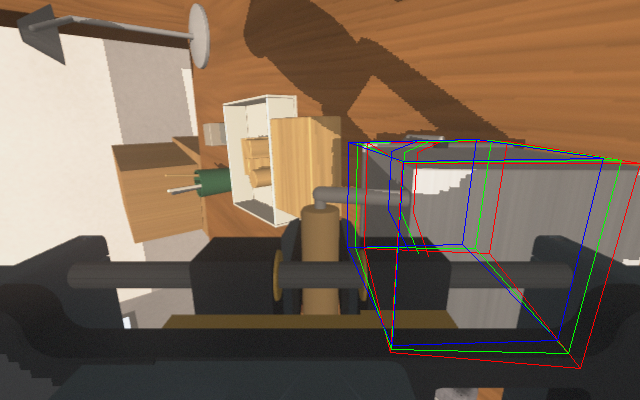

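The pail hangs near 135°, so its rim is slightly on the +y side of the grip and lowering tips it the wrong way. Pitching the gripper towards level should push the pail's underside back to a smaller tilt. I'll check reach first.

```bash
python3 - <<'E'
from gs import *
q=s['qpos']
for al,yy,z in((30,278,215),(20,278,220),(10,278,225),(0,278,225),(0,330,190),(0,340,150),(-10,278,225),(10,380,150)):
  p,T=goal(yy,z,al,back=4.5); r=ik(p,T,q0=q); print(al,yy,z,r[0].round(2) if r else r); q=r[0] if r else q
  if r:
    qq=r[0]; print('   wristc',(p-T[:,0]*338).round())
def bodyclear(th,al):
    # 2D local: corners of body and fingers vs pail bottom
    t=np.radians(th);a=np.radians(al)
    gdir=np.array([np.cos(a),np.sin(a)]);n=np.array([-np.sin(a),np.cos(a)])
    yl=np.array([np.cos(t),np.sin(t)]);zl=np.array([-np.sin(t),np.cos(t)])
    out=[]
    for b,w in((55.5,89),(55.5,-89),(55.5,38),(55.5,-38),(0,23.5),(0,-23.5),(-14.5,-23.5),(-14.5,23.5)):
        v=gdir*b+n*w; out.append((round(v@yl+92),round(v@zl+13)))
    return out
for th in(118,128,138,148): print(th,bodyclear(th,38))
E
```

```text
time 27.1
ee_pos [488.296, 274.59, 197.694]
tcp_rot [[0.084, -0.036, 0.996], [-0.794, 0.601, 0.088], [-0.602, -0.798, 0.022]]
contact_force [-0.032, -0.761, -5.539]
width 0.214
qpos [0.85, 0.638, 1.415, -0.642, 1.772, -0.7]
grip 277.9 [487.1 286.1 206.4]
30 278 215 [ 0.87  0.69  1.39 -0.7   1.87 -0.7 ]
   wristc [459. 565. 377.]
20 278 220 [ 0.89  0.75  1.38 -0.78  1.97 -0.69]
   wristc [457. 589. 331.]
10 278 225 [ 0.91  0.82  1.38 -0.87  2.07 -0.68]
   wristc [456. 603. 281.]
0 278 225 [ 0.91  0.89  1.39 -0.96  2.16 -0.67]
   wristc [456. 608. 225.]
0 330 190 [ 0.96  0.98  1.27 -0.93  2.21 -0.67]
   wristc [451. 660. 190.]
0 340 150 [ 0.96  1.04  1.25 -0.9   2.19 -0.63]
   wristc [450. 670. 150.]
-10 278 225 [ 0.91  0.95  1.42 -1.04  2.25 -0.66]
   wristc [456. 603. 169.]
10 380 150 [ 0.99  1.01  1.15 -0.82  2.15 -0.66]
   wristc [447. 705. 206.]
118 [(189, -26), (14, -57), (139, -35), (64, -48), (115, 17), (69, 9), (66, 23), (113, 31)]
128 [(181, -42), (3, -42), (130, -42), (54, -42), (116, 13), (68, 13), (68, 27), (116, 28)]
138 [(170, -57), (-5, -26), (120, -48), (45, -35), (115, 9), (69, 17), (71, 31), (118, 23)]
148 [(157, -70), (-11, -9), (109, -52), (37, -26), (114, 5), (70, 21), (75, 35), (119, 19)]
```

Call:
carry_out --linear '[[4,-6,0],[12,-12,0],[24,-22,0],[36,-31,0],[44,-38,0]]' --angular '[[0,0,0],[0,0,0],[0,0,0],[0,0,0],[0,0,0]]'

```text
time: 27.52
ee_pos: [493.2, 214.8, 201.9]
tcp_rot: [[0.083, -0.036, 0.996], [-0.795, 0.601, 0.088], [-0.601, -0.799, 0.021]]
contact_force: [-0.5, -0.5, -5.0]
width: 0.211
```

Call:
carry_out --linear '[[2,-2,0],[2,-2,0],[2,-2,0],[2,-2,0],[2,-2,0]]' --angular '[[0,0,0],[0,0,0],[0,0,0],[0,0,0],[0,0,0]]'

```text
time: 27.93
ee_pos: [493.5, 212.6, 202.1]
tcp_rot: [[0.083, -0.036, 0.996], [-0.794, 0.601, 0.088], [-0.602, -0.798, 0.021]]
contact_force: [-0.2, -0.4, -5.3]
width: 0.212
```

Call:
carry_out --linear '[[0,0,0],[0,0,0],[0,0,0],[0,0,0],[0,0,0]]' --angular '[[0,0,0],[0,0,0],[0,0,0],[0,0,0],[0,0,0]]'

```text
time: 28.35
ee_pos: [493.5, 212.8, 202.0]
tcp_rot: [[0.083, -0.036, 0.996], [-0.794, 0.601, 0.088], [-0.602, -0.798, 0.021]]
contact_force: [-0.4, -0.7, -5.6]
width: 0.213
```

```bash
python3 - <<'E'
from gs import *
snap('wrist','w20');snap('side','s20')
draw('w20',g,[138,130,122],np.radians(5),'ov20')
draw('s20',g,[138,130,122],np.radians(5),'ovs20',(400,350,1000,800),2)
E
python3 pl.py $(echo 223,203) | tail -1
```

```text
time 28.35
ee_pos [493.479, 212.784, 202.017]
tcp_rot [[0.083, -0.036, 0.996], [-0.794, 0.601, 0.088], [-0.602, -0.798, 0.021]]
contact_force [-0.359, -0.658, -5.635]
width 0.213
qpos [0.783, 0.574, 1.528, -0.678, 1.698, -0.716]
grip 215.9 [492.3 224.3 210.7]
138 lowest 0.552621715757283
130 lowest 11.136731925737934
122 lowest 12.842449230544432
138 lowest 0.552621715757283
130 lowest 11.136731925737934
122 lowest 12.842449230544432
223,203 [-1.2, 10.6, -0.2]
```

View pics/ov20.png

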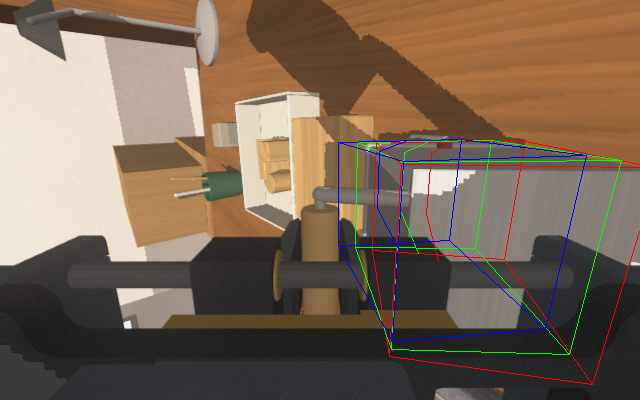

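View pics/ovs20.png

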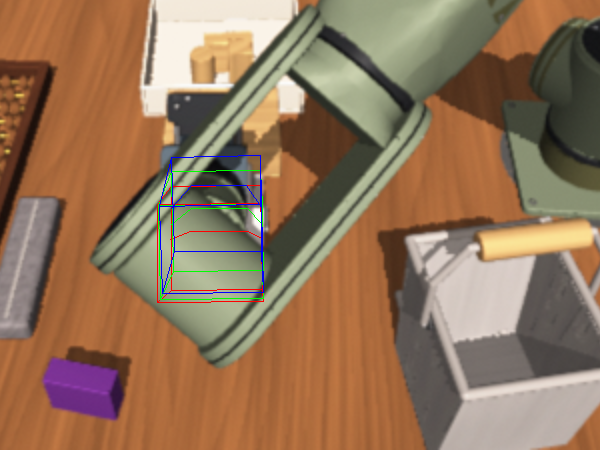

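Call:
carry_out --linear '[[-2,8,0],[-8,16,0],[-17,23,0],[-27,31,0],[-37,39,0]]' --angular '[[0,0,0],[0,0,0],[0,0,0],[0,0,0],[0,0,0]]'

```text
time: 28.87
ee_pos: [488.9, 267.2, 192.9]
tcp_rot: [[0.084, -0.036, 0.996], [-0.794, 0.601, 0.089], [-0.602, -0.798, 0.022]]
contact_force: [-0.3, 0.7, -4.7]
width: 0.211
```

```bash
python3 - <<'E'
from gs import *
snap('wrist','w21')
draw('w21',g,[138,125,110],np.radians(5),'ov21')
E
python3 pl.py 280,200 290,199 300,198 310,197 320,196 | tail -5
```

```text
time 28.867
ee_pos [488.9, 267.206, 192.943]
tcp_rot [[0.084, -0.036, 0.996], [-0.794, 0.601, 0.089], [-0.602, -0.798, 0.022]]
contact_force [-0.278, 0.722, -4.693]
width 0.211
qpos [0.842, 0.635, 1.435, -0.645, 1.755, -0.695]
grip 270.5 [487.7 278.7 201.7]
138 lowest -8.51781809134792
125 lowest 2.677540552058275
110 lowest 13.521940985756025
280,200 [-5.1, 5.1, 0.0]
290,199 [-12.5, 12.0, 0.0]
300,198 [-19.8, 18.8, 0.0]
310,197 [-27.2, 25.6, 0.0]
320,196 [-34.6, 32.5, 0.1]
```

View pics/ov21.png

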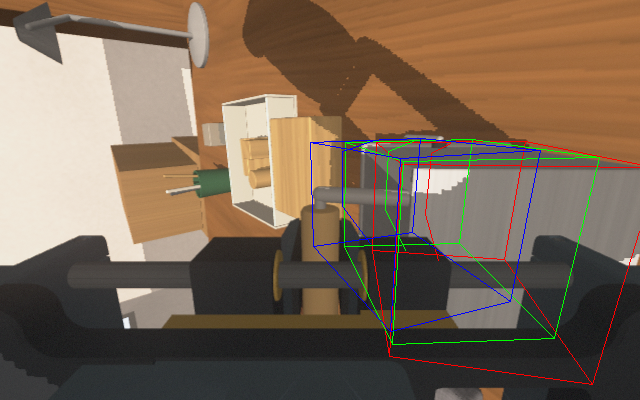

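Call:
carry_out --linear '[[-4,6,0],[-11,13,0],[-18,20,0],[-26,26,0],[-33,32,0]]' --angular '[[0,0,0],[0,0,0],[0,0,0],[0,0,0],[0,0,0]]'

```text
time: 29.33
ee_pos: [484.8, 316.1, 186.6]
tcp_rot: [[0.086, -0.037, 0.996], [-0.793, 0.603, 0.091], [-0.604, -0.797, 0.022]]
contact_force: [0.0, -0.0, -5.7]
width: 0.217
```

```bash
python3 - <<'E'
from gs import *
snap('wrist','w22')
draw('w22',g,[138,125,110],np.radians(5),'ov22')
E
```

```text
time 29.333
ee_pos [484.847, 316.053, 186.628]
tcp_rot [[0.086, -0.037, 0.996], [-0.793, 0.603, 0.091], [-0.604, -0.797, 0.022]]
contact_force [0.039, -0.036, -5.672]
width 0.217
qpos [0.891, 0.69, 1.34, -0.621, 1.81, -0.685]
grip 319.5 [483.6 327.5 195.4]
138 lowest -14.808865050969473
125 lowest -3.6135064075632783
110 lowest 7.230894026134472
```

View pics/ov22.png

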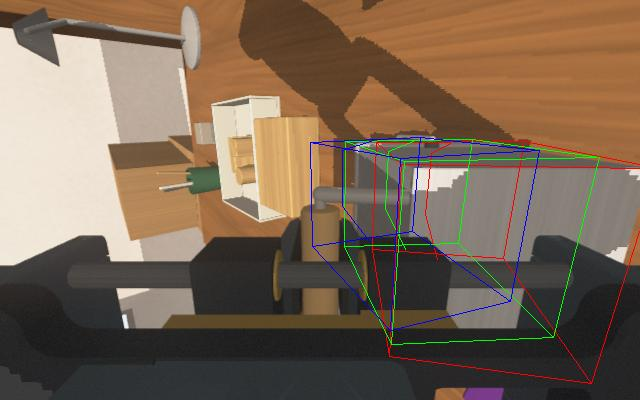

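```bash
python3 - <<'E'
from gs import *
X=np.array([np.cos(np.radians(5)),np.sin(np.radians(5)),0])
for dep in(14.5,20,25,30,35):
    gg=s['ee_pos']-M[:,0]*dep
    print(dep,'end',proj('w22',gg-33*X),proj('w22',gg-40*X),gg.round(1))
a=cv2.imread('pics/w22.png')[130:270,260:460];b=cv2.imread('pics/w10.png')[130:270,260:460]
cv2.imwrite('pics/cmp.png',np.hstack([cv2.resize(b,None,fx=2,fy=2),cv2.resize(a,None,fx=2,fy=2)]))
E
```

```text
time 29.383
ee_pos [484.866, 317.575, 186.037]
tcp_rot [[0.087, -0.038, 0.996], [-0.792, 0.604, 0.092], [-0.605, -0.796, 0.022]]
contact_force [1.236, 0.907, -4.914]
width 0.215
qpos [0.892, 0.691, 1.338, -0.62, 1.809, -0.685]
grip 321.0 [483.6 329.1 194.8]
14.5 end [321.7 200.1] [321.6 187.8] [483.6 329.1 194.8]
20 end [321.8 202.7] [321.6 190. ] [483.1 333.4 198.1]
25 end [321.8 205.2] [321.6 192.1] [482.7 337.4 201.2]
30 end [321.8 207.9] [321.7 194.4] [482.3 341.3 204.2]
35 end [321.9 210.7] [321.7 196.8] [481.8 345.3 207.2]
```

View pics/cmp.png

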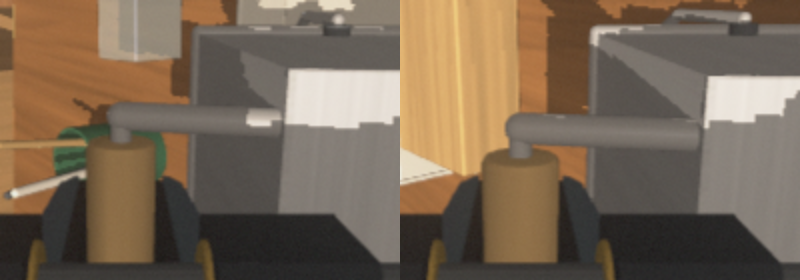

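The comparison shows the roller slid about 15 mm deeper between the pads during the jam (end row 207 against 201). So the grip sits about 9 mm higher than I assumed. I'll redo the overlay.

```bash
sed -i 's/14.5/29/' gs.py; python3 - <<'E'
from gs import *
draw('w22',g,[130,122,114],np.radians(5),'ov22')
E
```

```text
time 29.383
ee_pos [484.866, 317.575, 186.037]
tcp_rot [[0.087, -0.038, 0.996], [-0.792, 0.604, 0.092], [-0.605, -0.796, 0.022]]
contact_force [1.236, 0.907, -4.914]
width 0.215
qpos [0.892, 0.691, 1.338, -0.62, 1.809, -0.685]
grip 332.5 [482.3 340.5 203.6]
130 lowest 3.9733293718809364
122 lowest 5.679046676687435
114 lowest 11.236645894806884
```

View pics/ov22.png

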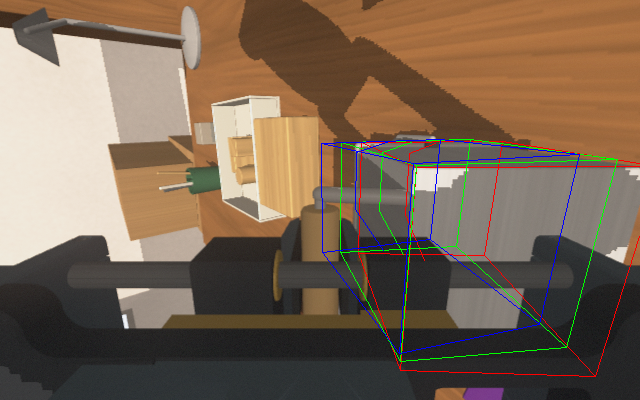

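```bash
python3 pl.py 325,208 300,210 270,210 240,210 225,210 | tail -5
```

```text
325,208 [3.3, -8.1, 0.1]
300,210 [22.0, -24.8, -0.0]
270,210 [45.9, -42.9, -0.2]
240,210 [69.8, -61.1, -0.3]
225,210 [81.7, -70.2, -0.4]
```

Call:
carry_out --linear '[[3,-8,0],[22,-25,0],[46,-43,0],[70,-61,0],[82,-70,0]]' --angular '[[0,0,0],[0,0,0],[0,0,0],[0,0,0],[0,0,0]]'

```text
time: 29.8
ee_pos: [494.2, 206.7, 193.3]
tcp_rot: [[0.085, -0.037, 0.996], [-0.793, 0.603, 0.09], [-0.603, -0.797, 0.022]]
contact_force: [-0.1, 0.0, -5.3]
width: 0.209
```

Call:
carry_out --linear '[[6,-5,0],[8,-6,0],[8,-6,0],[8,-6,0],[8,-6,0]]' --angular '[[0,0,0],[0,0,0],[0,0,0],[0,0,0],[0,0,0]]'

```text
time: 30.22
ee_pos: [495.3, 197.9, 193.1]
tcp_rot: [[0.086, -0.037, 0.996], [-0.792, 0.603, 0.091], [-0.604, -0.797, 0.022]]
contact_force: [-0.0, -0.3, -4.8]
width: 0.21
```

Call:
carry_out --linear '[[0,0,0],[0,0,0],[0,0,0],[0,0,0],[0,0,0]]' --angular '[[0,0,0],[0,0,0],[0,0,0],[0,0,0],[0,0,0]]'

```text
time: 30.63
ee_pos: [495.2, 198.0, 193.0]
tcp_rot: [[0.086, -0.037, 0.996], [-0.792, 0.603, 0.091], [-0.604, -0.797, 0.022]]
contact_force: [0.1, 0.2, -4.8]
width: 0.213
```

```bash
python3 pl.py 216,206 218,204 220,203 222,202 224,201
```

```text
time 30.633
ee_pos [495.249, 197.961, 193.025]
tcp_rot [[0.086, -0.037, 0.996], [-0.792, 0.603, 0.091], [-0.604, -0.797, 0.022]]
contact_force [0.104, 0.209, -4.829]
width 0.213
qpos [0.765, 0.568, 1.565, -0.686, 1.661, -0.71]
grip 212.5 [492.8 220.9 210.5]
216,206 [-0.1, 5.8, -0.1]
218,204 [-0.5, 8.6, -0.1]
220,203 [-1.5, 10.6, -0.1]
222,202 [-2.4, 12.6, -0.2]
224,201 [-3.4, 14.6, -0.2]
```

Call:
carry_out --linear '[[0,5,0],[-1,9,0],[-2,12,0],[-3,14.6,0]]' --angular '[[0,0,0],[0,0,0],[0,0,0],[0,0,0]]'

```text
time: 30.97
ee_pos: [495.1, 209.0, 184.6]
tcp_rot: [[0.088, -0.036, 0.995], [-0.794, 0.601, 0.092], [-0.601, -0.799, 0.024]]
contact_force: [1.4, 0.1, 5.2]
width: 0.215
```

```bash
python3 pl.py 232,201 240,200.5 249,200 258,199 267,198; python3 -c "
from h import *
snap('wrist','w23')"
```

```text
time 30.967
ee_pos [495.091, 209.026, 184.577]
tcp_rot [[0.088, -0.036, 0.995], [-0.794, 0.601, 0.092], [-0.601, -0.799, 0.024]]
contact_force [1.436, 0.091, 5.161]
width 0.215
qpos [0.779, 0.588, 1.554, -0.681, 1.663, -0.695]
grip 223.6 [492.5 232.1 202. ]
232,201 [-6.1, 5.9, 0.0]
240,200.5 [-12.2, 11.1, 0.0]
249,200 [-19.1, 16.9, 0.1]
258,199 [-25.7, 23.1, 0.1]
267,198 [-32.3, 29.4, 0.1]
```

Call:
carry_out --linear '[[-7,4.5,0],[-14,9.5,0],[-21,15,0],[-27.5,21,0],[-34,27,0]]' --angular '[[0,0,0],[0,0,0],[0,0,0],[0,0,0],[0,0,0]]'

```text
time: 31.43
ee_pos: [490.9, 253.9, 183.1]
tcp_rot: [[0.088, -0.037, 0.995], [-0.794, 0.601, 0.092], [-0.602, -0.798, 0.024]]
contact_force: [0.1, -1.2, -4.1]
width: 0.212
```

```bash
python3 - <<'E'
from gs import *
snap('wrist','w24')
draw('w24',g,[130,118,106],np.radians(5),'ov24')
E
```

```text
time 31.433
ee_pos [490.918, 253.879, 183.139]
tcp_rot [[0.088, -0.037, 0.995], [-0.794, 0.601, 0.092], [-0.602, -0.798, 0.024]]
contact_force [0.122, -1.162, -4.076]
width 0.212
qpos [0.829, 0.63, 1.473, -0.653, 1.719, -0.686]
grip 268.6 [488.4 276.9 200.6]
130 lowest 0.9946190412623537
118 lowest 5.002671937692597
106 lowest 17.559244348515485
```

View pics/ov24.png

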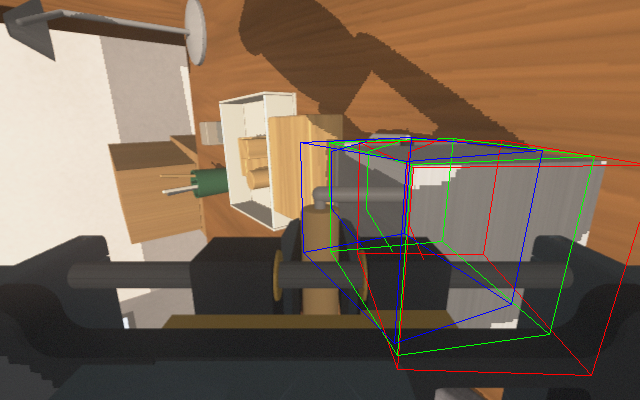

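```bash
python3 pl.py 275,199 281,197.5 288,195.5 294,193.5 300,191.5|tail -5
```

```text
275,199 [-3.3, 4.0, 0.0]
281,197.5 [-7.1, 8.8, 0.0]
288,195.5 [-11.5, 14.6, 0.0]
294,193.5 [-15.1, 19.9, -0.0]
300,191.5 [-18.7, 25.1, -0.0]
```

Call:
carry_out --linear '[[-4,4,0],[-8,8.5,0],[-12,14,0],[-16,19.5,0],[-20,24.5,0]]' --angular '[[0,0,0],[0,0,0],[0,0,0],[0,0,0],[0,0,0]]'

```text
time: 31.9
ee_pos: [488.4, 286.6, 175.4]
tcp_rot: [[0.09, -0.037, 0.995], [-0.793, 0.602, 0.094], [-0.603, -0.798, 0.025]]
contact_force: [1.3, 0.3, -2.7]
width: 0.211
```

```bash
python3 - <<'E'
from gs import *
snap('wrist','w25')
draw('w25',g,[120,112,104],np.radians(5),'ov25')
E
python3 pl.py 306,190 312,187.5 318,185 324,182 330,179|tail -5
```

```text
time 31.9
ee_pos [488.446, 286.554, 175.357]
tcp_rot [[0.09, -0.037, 0.995], [-0.793, 0.602, 0.094], [-0.603, -0.798, 0.025]]
contact_force [1.272, 0.281, -2.72]
width 0.211
qpos [0.862, 0.669, 1.415, -0.635, 1.749, -0.674]
grip 301.3 [485.8 309.5 192.8]
120 lowest -4.0313380973850315
112 lowest 2.4752231183124067
104 lowest 12.686951497757246
306,190 [-1.5, 4.1, -0.0]
312,187.5 [-4.8, 9.7, -0.0]
318,185 [-8.0, 15.3, -0.1]
324,182 [-11.0, 21.3, -0.1]
330,179 [-14.0, 27.4, -0.1]
```

View pics/ov25.png

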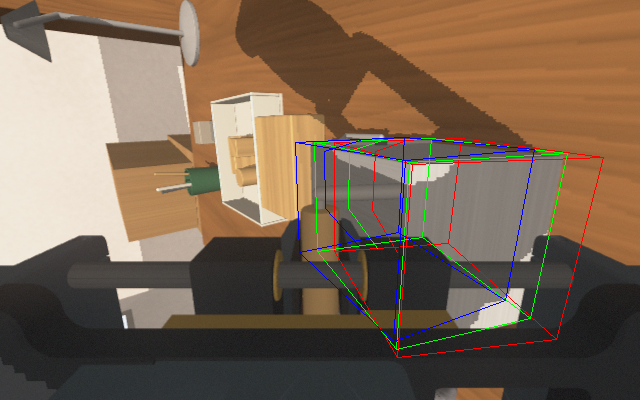

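Call:
carry_out --linear '[[-4,6,0],[-8,12,0],[-12,18,0],[-16,25,0],[-19.5,31.5,0]]' --angular '[[0,0,0],[0,0,0],[0,0,0],[0,0,0],[0,0,0]]'

```text
time: 32.37
ee_pos: [485.3, 322.7, 160.7]
tcp_rot: [[0.09, -0.038, 0.995], [-0.792, 0.602, 0.095], [-0.603, -0.797, 0.024]]
contact_force: [1.0, -1.4, -4.0]
width: 0.212
```

```bash
python3 pl.py 343,177 350,173.5 356,170 362,166 368,162
```

```text
time 32.367
ee_pos [485.311, 322.721, 160.746]
tcp_rot [[0.09, -0.038, 0.995], [-0.792, 0.602, 0.095], [-0.603, -0.797, 0.024]]
contact_force [1.006, -1.38, -3.962]
width 0.212
qpos [0.897, 0.72, 1.351, -0.615, 1.777, -0.658]
grip 337.6 [482.7 345.7 178.2]
343,177 [-3.5, 4.2, 0.0]
350,173.5 [-7.0, 11.2, -0.0]
356,170 [-9.7, 17.7, -0.1]
362,166 [-12.1, 24.5, -0.1]
368,162 [-14.4, 31.3, -0.2]
```

Call:
carry_out --linear '[[-3.5,4.2,0],[-7,11,0],[-9.7,17.7,0],[-12,24.5,0],[-14.4,31,0]]' --angular '[[0,0,0],[0,0,0],[0,0,0],[0,0,0],[0,0,0]]'

```text
time: 32.78
ee_pos: [482.8, 353.4, 144.3]
tcp_rot: [[0.09, -0.038, 0.995], [-0.793, 0.602, 0.095], [-0.603, -0.797, 0.024]]
contact_force: [0.1, -0.3, -3.6]
width: 0.21
```

```bash
python3 - <<'E'
from gs import *
snap('wrist','w26')
draw('w26',g,[104,96,85],np.radians(5),'ov26')
E
python3 pl.py 373,158 378,154.5 383,151 387,148 391,146|tail -5
```

```text
time 32.783
ee_pos [482.757, 353.4, 144.275]
tcp_rot [[0.09, -0.038, 0.995], [-0.793, 0.602, 0.095], [-0.603, -0.797, 0.024]]
contact_force [0.108, -0.254, -3.621]
width 0.21
qpos [0.925, 0.768, 1.294, -0.599, 1.798, -0.642]
grip 368.4 [480.1 376.4 161.8]
104 lowest -18.38512176690678
96 lowest -4.666985900951607
85 lowest 19.17182903600705
373,158 [-1.2, 4.5, -0.0]
378,154.5 [-3.0, 10.3, -0.1]
383,151 [-4.9, 16.1, -0.1]
387,148 [-6.3, 20.9, -0.1]
391,146 [-8.3, 24.9, -0.2]
```

View pics/ov26.png

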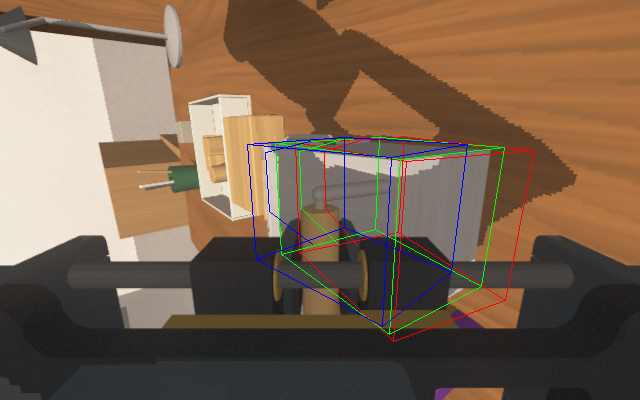

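The tilt is about 93° and dropping nicely with light contact. I'll finish the arc.

Call:
carry_out --linear '[[-1.5,4.5,0],[-3,10,0],[-5,16,0],[-6.3,20.5,0],[-8,23.5,0]]' --angular '[[0,0,0],[0,0,0],[0,0,0],[0,0,0],[0,0,0]]'

```text
time: 33.25
ee_pos: [480.9, 375.1, 128.8]
tcp_rot: [[0.091, -0.04, 0.995], [-0.792, 0.602, 0.096], [-0.603, -0.797, 0.023]]
contact_force: [-0.6, -0.6, -2.9]
width: 0.213
```

```bash
python3 - <<'E'
from gs import *
snap('wrist','w27')
draw('w27',g,[91,85],np.radians(5),'ov27')
E
```

```text
time 33.25
ee_pos [480.912, 375.144, 128.809]
tcp_rot [[0.091, -0.04, 0.995], [-0.792, 0.602, 0.096], [-0.603, -0.797, 0.023]]
contact_force [-0.58, -0.56, -2.921]
width 0.213
qpos [0.944, 0.807, 1.254, -0.587, 1.809, -0.631]
grip 390.2 [478.3 398.1 146.3]
91 lowest -9.893009186040512
85 lowest 3.7073197008313166
```

View pics/ov27.png

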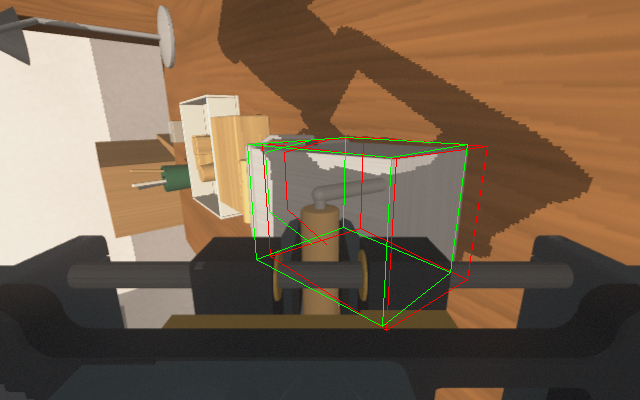

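Call:
carry_out --linear '[[0.6,0.8,0],[1.2,1.6,0],[1.8,2.4,0],[2.1,2.8,0],[2.1,2.8,0]]' --angular '[[0,0,0],[0,0,0],[0,0,0],[0,0,0],[0,0,0]]'

```text
time: 33.72
ee_pos: [481.0, 375.7, 125.4]
tcp_rot: [[0.091, -0.04, 0.995], [-0.792, 0.603, 0.097], [-0.604, -0.797, 0.024]]
contact_force: [0.1, 1.3, -0.5]
width: 0.21
```

```bash
python3 gs.py
```

```text
time 33.717
ee_pos [481.031, 375.67, 125.405]
tcp_rot [[0.091, -0.04, 0.995], [-0.792, 0.603, 0.097], [-0.604, -0.797, 0.024]]
contact_force [0.073, 1.338, -0.484]
width 0.21
qpos [0.944, 0.81, 1.255, -0.586, 1.803, -0.627]
grip 390.7 [478.4 398.6 142.9]
```

Call:
carry_out --linear '[[0.6,0.8,0],[0.6,0.8,0],[0.6,0.8,0]]' --angular '[[0,0,0],[0,0,0],[0,0,0]]'

```text
time: 33.97
ee_pos: [481.3, 375.6, 125.0]
tcp_rot: [[0.092, -0.039, 0.995], [-0.792, 0.603, 0.097], [-0.604, -0.797, 0.025]]
contact_force: [0.7, 1.4, 2.3]
width: 0.217
```

Call:
carry_out --linear '[[0,0,0],[0,0,0],[0,0,0],[0,0,0],[0,0,0]]' --angular '[[0,0,0],[0,0,0],[0,0,0],[0,0,0],[0,0,0]]' --grip 40

```text
time: 34.38
ee_pos: [481.2, 375.4, 124.9]
tcp_rot: [[0.091, -0.039, 0.995], [-0.792, 0.603, 0.096], [-0.603, -0.797, 0.024]]
contact_force: [1.0, -0.4, -0.0]
width: 0.402
```

```bash
python3 - <<'E'
from gs import *
snap('wrist','w28')
E
```

```text
time 34.383
ee_pos [481.234, 375.421, 124.905]
tcp_rot [[0.091, -0.039, 0.995], [-0.792, 0.603, 0.096], [-0.603, -0.797, 0.024]]
contact_force [0.978, -0.391, -0.004]
width 0.402
qpos [0.944, 0.811, 1.256, -0.587, 1.803, -0.626]
grip 390.5 [478.6 398.4 142.4]
```

View pics/w28.png

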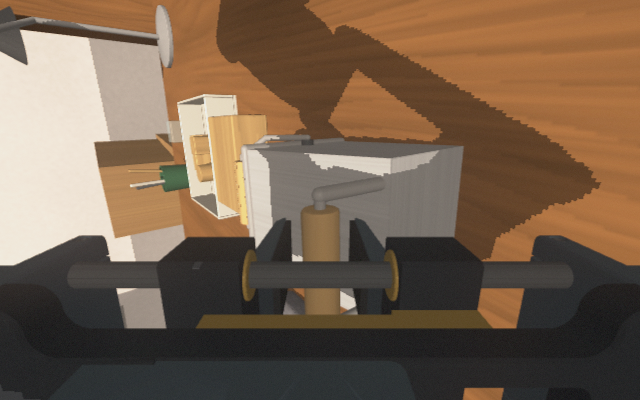

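Released with the force at 0. I'll back out along the fingers, then rise.

Call:
carry_out --linear '[[-8,0,0],[-18,0,0],[-30,0,0],[-42,0,0],[-52,0,0]]' --angular '[[0,0,0],[0,0,0],[0,0,0],[0,0,0],[0,0,0]]'

```text
time: 34.85
ee_pos: [476.3, 418.2, 157.3]
tcp_rot: [[0.092, -0.039, 0.995], [-0.791, 0.604, 0.097], [-0.604, -0.796, 0.025]]
contact_force: [-0.6, 0.3, 0.2]
width: 0.4
```

Call:
carry_out --linear '[[-12,-16,0],[-27,-36,0],[-45,-60,0],[-66,-88,0],[-90,-119,0]]' --angular '[[0,0,0],[0,0,0],[0,0,0],[0,0,0],[0,0,0]]'

```text
time: 35.27
ee_pos: [472.0, 418.0, 307.7]
tcp_rot: [[0.092, -0.04, 0.995], [-0.792, 0.603, 0.097], [-0.604, -0.797, 0.024]]
contact_force: [1.3, 0.4, -0.0]
width: 0.399
```

```bash
python3 - <<'E'
from gs import *
snap('wrist','w29');snap('top','t29');snap('side','s29')
E
```

```text
time 35.267
ee_pos [471.964, 417.968, 307.704]
tcp_rot [[0.092, -0.04, 0.995], [-0.792, 0.603, 0.097], [-0.604, -0.797, 0.024]]
contact_force [1.304, 0.447, -0.022]
width 0.399
qpos [0.984, 0.744, 0.923, -0.663, 2.15, -0.847]
grip 433.7 [469.3 440.9 325.2]
```

View pics/t29.png

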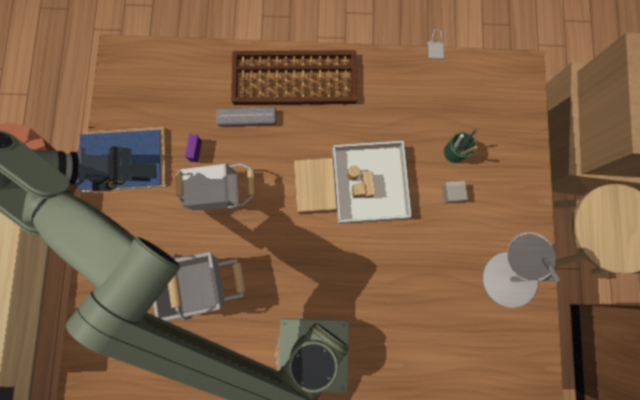

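View pics/w29.png

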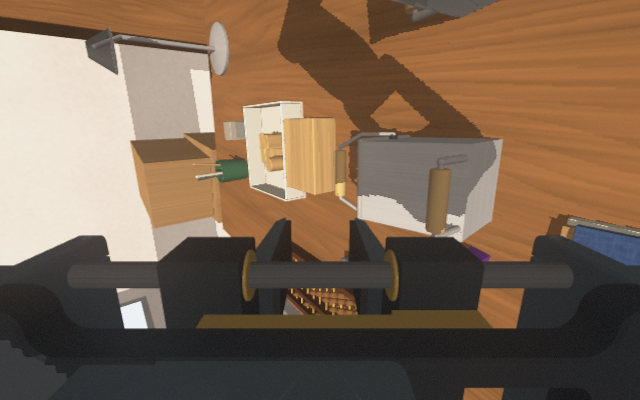

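View pics/s29.png

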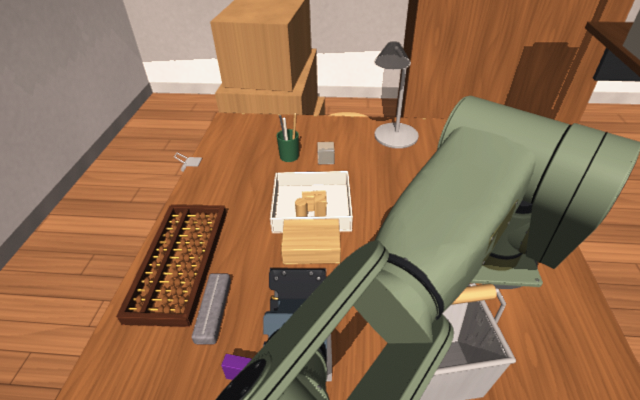

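The top view shows the pail lying at about (210,186), well clear of the stand (295) and bin (335). The blocks are in the bin at about (354,172), (360,188) and (369,182). The pen cup, glass cube and pencil case are at their starting pixels. I'll settle and hand in.

Call:
carry_out --linear '[[0,0,0],[0,0,0],[0,0,0],[0,0,0],[0,0,0]]' --angular '[[0,0,0],[0,0,0],[0,0,0],[0,0,0],[0,0,0]]'

```text
time: 35.83
ee_pos: [472.5, 418.6, 309.6]
tcp_rot: [[0.095, -0.035, 0.995], [-0.788, 0.608, 0.097], [-0.609, -0.793, 0.03]]
contact_force: [-0.6, 0.3, -0.5]
width: 0.396
```

```bash
python3 - <<'E'
from h import *
snap('top','t30')
a=cv2.imread('pics/t29.png').astype(int);b=cv2.imread('pics/t30.png').astype(int);c=cv2.imread('pics/top0.png').astype(int)
print('pail motion',abs(a-b)[155:215,175:260].max())
for n,r in dict(cup=(125,165,440,485),glass=(175,210,438,475),case=(102,132,210,282)).items(): print(n,abs(b-c)[r[0]:r[1],r[2]:r[3]].mean().round(2))
# block positions at z~65..75 in bin frame
Bc=C0=np.array([523.5,-162.]);t=np.radians(5)
for uv in((354,172),(360,188),(369,182)):
    p=onz('t30',uv,65)[:2]-Bc; print((p@[np.cos(t),np.sin(t)]).round(),(p@[-np.sin(t),np.cos(t)]).round())
print(robot.close_job())
E
```

```text
pail motion 53
cup 2.33
glass 2.92
case 2.74
32.0 52.0
-19.0 37.0
-2.0 8.0
the job is handed in; nothing more can be done
None
```

I lifted the pail by its bail, stood it upright on the stand with its blocks in it, and let go. I then gripped the bottom roller and tipped it over the bin, and all three blocks came out into the bin. The empty pail was laid on its side on open desk and released. The job was handed in at about 36 s of the 72 s; no verdict is reported.

**Last checks that agreed:**
- **Blocks:** in the bin frame they are at about (32, 52), (-19, 37) and (-2, 8) mm, inside its walls.
- **Pail:** it lies clear of the stand and bin, and the force on the tool fell to about 0 N on release.
- **Bystanders:** the pen cup, glass cube and pencil case are at their starting places in the top image.

**What went wrong or stayed unsure:**
- **Setting down:** the pail's rim jammed on the desk on three lowering tries, with wrist forces of about 43, 34 and 11 N. I backed off each time. The roller also slid about 15 mm deeper between the pads. I then dragged the rim along an arc and the pail went down gently.
- **40 N limit:** the 43 N came through the held pail, with no contact of the gripper's body seen. I could not check directly how it counts.
- **At rest:** my image-difference check of the pail area gave 53 at its worst pixel rather than near 0. I handed in within the same script without finding out whether that was the moving arm or its shadow, or the pail or bail still settling. So whether the pail was fully at rest was not confirmed.

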